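# Fetch the beaker from behind the bottles

### The arm

A 7-joint arm with a two-finger parallel gripper is mounted at the origin on the work surface. World frame = base frame: x ahead of the robot, y to its left, z up, the work surface at z = 0. Lengths are in m, angles in rad, forces in N, time in s.
With the tool pointing down it reaches from about 0.4 to 0.875 m from the base axis. Payload 6.5 kg.
Tool frame: the origin (TCP) lies at the very end of the fingers, on their centre line; the grasp point (between the pads) lies 19 mm behind it; x points along the fingers, y is the direction in which the jaws open and shut, and the axes are right-handed (so a half turn about x gives the same grasp; the last joint's range is limited). The gripper opens to 88 mm and grips with 3 to 60 N. Pads are 18 mm wide; open, the fingers measure 123 mm over their backs; the gripper's body (75 mm by 187 mm) begins 45 mm behind the grasp point.
Start: joints at [-1.364, 0.536, -0.004, 1.538, 0.003, 1.067, -0.071], TCP at [0.175, 0.626, 0.239] pointing down, gripper open.
Joint ranges: [-2.7, 2.7], [-0.37, 2.16], [-1.27, 1.26], [0.24, 2.4], [-1.31, 4.45], [0.19, 1.91], [-2.76, 2.76]. Speed limits (rad/s): [2.39, 2.39, 3.14, 3.14, 3.14, 3.14, 3.14].

### API

Orientations are given as a 3x3 rotation matrix whose columns are the frame's x, y, z axes.
In Python, from plant import manip gives the robot as it stands.
- The arm moves only by the tool drive_tool, never from a script. Its argument "series" is a list of rows, each an object of numbers: "tx", "ty", "tz": the shift along the tool's x, y, z as a fraction of full scale; "ax", "ay", "az": the turn, a rotation vector about the tool's x, y, z as a fraction of full scale. A call has 1 to 20 rows; each row shifts and turns the pose as measured when the row begins, along the tool's axes as they then stand; what a row does not reach is not made up. Full scale, the value 1, is 0.02 m for a shift and pi rad for a turn. A row lasts 1/10 s, in which the tool goes at most 50 mm and 8.59 degrees, less where a joint would pass 70% of its speed; a pose out of reach is approached as far as the arm can. A call with a number of a shift or a turn outside -1 to 1 is refused whole. A call with a gripper value outside its range is refused whole. "hand" is the closure, from 0 (fully open) to 1 (shut), set as the call begins (left out, the last holds). The fingers move at their own pace and stop on an object; the grip force is fixed at half the most. Time passes only in rows, so rows that do not move let the fingers close. It gives the time, the measured TCP pose, the force and the opening at its end, in the units of the state.
- manip.sense(): the state, without advancing time (a new reading comes with each control period).
- manip.read_camera(name): name is "scene" or "top"; returns a dict with "image" (420x560x3 uint8, red, green, blue), "camera_matrix" (3x3 intrinsics, pixels), "k1" (the pictures are not rectified: a ray, as slopes to the right and down, at radius r is drawn at 1 + k1 r^2 times it, then the intrinsics apply), "extrinsics" (4x4, takes a point from world to camera coordinates). Camera axes: x right, y down, z forward; pixel columns grow to the right and rows downward; lengths in m; the calibration is good to about 2 mm. A picture is of the moment at which its call begins. There is no depth.
- manip.finish_job(): hands the job in, once; it reports no verdict.
The state is a dict: "time": time; "joint_pos": joint angles; "qd": joint speeds; "joint_torque": joint torques, N m; "ee_pos": TCP position; "orientation": TCP orientation; "ft_force": force on the tool from outside, world axes, zero at the start; "moment": the same for the moment, N m; "width": finger opening in m.
Only numpy, scipy, OpenCV 4.12 (cv2) and the standard library are available. Lean on these libraries where they do the work, as an engineer would, in place of code of your own. Each camera call takes 0.05 s, during which the arm holds its last target. There are 200 camera calls.

### The job

The steel beaker at the back of the blue bottle rack is needed on the stirrer, but two bottles stand in front of it. First move both bottles out of the rack and stand them on the steel side tray; then take out the beaker and stand it in the middle of the ring on the stirrer's plate; only then put the two bottles back upright in the rack, each exactly where it stood before. Do not tip or drop anything, and leave the vial, petri dish, tip box and mortar alone.

Things in the scene. Friction and masses are not known exactly. Their poses are not given: they have to be found in the camera images.
- amber_mid (a point): Round amber glass bottle, black cap, in one of the two front places of the rack (which varies). Body 52 mm in diameter up to 85 mm above its foot, then a narrow neck and a 34 mm cap; 124 mm tall, about 0.3 kg. This point: on its axis, 62 mm above its foot; z up. At the start its foot is 6 mm above the table.
- white_mid (a point): Square white plastic bottle, white round cap, in the other front place of the rack. Body 50 x 50 mm, rounded edges, up to 88 mm above its foot, cap 38 mm in diameter; 124 mm tall, about 0.25 kg. This point: on its axis, 62 mm above its foot; x and y square to its flat sides, z up. At the start its foot is 6 mm above the table.
- beaker_mid (a point): Plain straight open stainless steel beaker, in the rear place of the rack. Outer diameter 54 mm, wall 3 mm, 60 mm tall, about 0.15 kg. This point is on its axis, 30 mm above its foot; z is up. At the start its foot is 6 mm above the table.
- rack: Blue plastic rack, fixed; origin on the table, x runs from open front (robot side) to closed rear. Floor 6 mm high, 104 wide, x -115 to 135. Three places marked by dark discs at x -75, -10, +55 mm, y 0 (vessels within 3 mm). Side rails 20 mm high; beside the rear place cheeks 66 mm high, inner faces y +-40, x 30 to 135, back wall at 135. Grip bottles along y; beaker only along x, once the middle is empty.
- tray: Steel side tray, fixed, left or right of the rack: 240 mm along its x, 180 mm along its y, rim 14 mm high and 4 mm thick, floor 4 mm above the table. Empty but for a small vial by the middle of its +y long side (y about 68 mm). Room for both bottles, for example at x -60 and +60 mm, y -25 mm. Origin: centre of its underside, on the table; z up.
- stirrer: Magnetic stirrer, fixed, on the other side of the rack: white case 180 x 180 mm, flat steel plate on top, 50 mm above the table, with a dark engraved ring 66 mm in diameter. Origin: centre of its underside, on the table, straight below the centre of the ring; z up.
- vial_mid (a point): Bystander: small glass vial with a black cap, 25 mm in diameter, 46 mm tall, standing on the side tray. Its z axis is up; origin (this point): on its axis, half-way up.
- dish_mid (a point): Bystander: flat pale round petri dish, 62 mm in diameter, 16 mm high, on the table between robot and rack. Its z axis is up; origin (this point): on its axis, half-way up.
- tipbox_mid (a point): Bystander: pale grey box with a translucent lid, 115 x 80 mm, 57 mm high, on the table beyond the rack. Origin (this point): about its centre.
- mortar_mid (a point): Bystander: white ceramic mortar bowl, 90 mm in diameter, 45 mm high, on the table beyond the rack. Its z axis is up; origin (this point): on its axis, half-way up.
Not all that is in view belongs to the job. Of the things shaped like the part that bears beaker_mid, the bare steel one is meant.

How it is judged:
On the way, in this order (a step that is already met when the one before it is completed fails the run):
1. both bottles stand released on the side tray while the beaker is still in its place in the rack (x of amber_mid in the frame of tray between -0.105 and 0.105 m and y of amber_mid in the frame of tray between -0.075 and 0.075 m and height (world z) of each of amber_mid, white_mid below 0.075 m and angle between each of amber_mid, white_mid's own z axis and vertical below 0.1 rad and contact force between the fingers and amber below 0.2 N and linear speed of each of amber, white below 0.03 m/s and angular speed of each of amber, white below 0.3 rad/s and x of white_mid in the frame of tray between -0.105 and 0.105 m and y of white_mid in the frame of tray between -0.075 and 0.075 m and contact force between the fingers and white below 0.2 N and distance of beaker_mid from where it was at the start of the episode below 0.02 m), for 0.2 s.
2. the beaker stands released in the ring on the stirrer while both bottles are still on the side tray (horizontal distance between beaker_mid and stirrer below 0.014 m and height (world z) of beaker_mid between 0.074 and 0.087 m and angle between each of beaker_mid, amber_mid, white_mid's own z axis and vertical below 0.1 rad and contact force between the fingers and beaker below 0.2 N and linear speed of each of beaker, amber, white below 0.03 m/s and angular speed of each of beaker, amber, white below 0.3 rad/s and x of amber_mid in the frame of tray between -0.105 and 0.105 m and y of amber_mid in the frame of tray between -0.075 and 0.075 m and height (world z) of each of amber_mid, white_mid below 0.075 m and contact force between the fingers and amber below 0.2 N and x of white_mid in the frame of tray between -0.105 and 0.105 m and y of white_mid in the frame of tray between -0.075 and 0.075 m and contact force between the fingers and white below 0.2 N), for 0.2 s.
At the end, for the whole second after the job is handed in: The beaker stands upright and still on the stirrer's plate, its axis within 14 mm of the ring's centre; each bottle stands upright and still in the rack within 15 mm of where it stood at the start; all are released (horizontal distance between beaker_mid and stirrer below 0.014 m and height (world z) of beaker_mid between 0.074 and 0.087 m and angle between each of beaker_mid, amber_mid, white_mid's own z axis and vertical below 0.1 rad and contact force between the fingers and beaker below 0.2 N and linear speed of each of beaker, amber, white below 0.03 m/s and angular speed of each of beaker, amber, white below 0.3 rad/s and distance of each of amber_mid, white_mid from where it was at the start of the episode below 0.015 m); the robot touches nothing.
It fails at once if a bottle or the beaker is tipped over (angle between any of amber_mid, white_mid, beaker_mid's own z axis and vertical above 0.5 rad).
It fails at once if a bottle or the beaker is dropped or knocked flying (faster than 0.6 m/s while no finger touches it) ((contact force between the fingers and amber below 0.05 N and linear speed of amber above 0.6 m/s) or (contact force between the fingers and white below 0.05 N and linear speed of white above 0.6 m/s) or (contact force between the fingers and beaker below 0.05 N and linear speed of beaker above 0.6 m/s)).
It fails at once if the vial, petri dish, tip box or mortar is shifted by more than 25 mm (distance of any of vial_mid, dish_mid, tipbox_mid, mortar_mid from where it was at the start of the episode above 0.025 m).
It also fails if it takes over 134 s, if anything falls off the work surface, if the arm or the gripper's body presses on something with over 40 N, if the wrist force passes 120 N, or if a joint passes its speed limit or range.

## Working session

There is one attempt and no reset: what is moved stays moved. The work goes in short steps, Python scripts to look and compute and a tool call to move; the robot and the scene stay as the last step left them, time stands still between calls to the robot, and variables do not carry over. Pictures are saved under pics/ and viewed, about 12 in all and at most 16, crops included, and the job is handed in when it is done.

Besides the shell and the picture viewer there is one more tool, called as name(argument=value, ...), one argument or row to a line, values as JSON. drive_tool: Moves the arm, as the interface text tells. Shift numbers are shares of 0.02 m and turn numbers shares of pi rad, none past 1 either way. Its arguments: {"type":"object","properties":{"series":{"type":"array"},"hand":{"type":"number"}},"required":["series"]}

```bash
mkdir -p pics; ls
cat > h.py <<'E'
import numpy as np, cv2
from plant import manip
def snap(name, fn=None):
    c=manip.read_camera(name)
    if fn: cv2.imwrite('pics/'+fn, c['image'][:,:,::-1])
    return c
def ray(c,px):
    K=np.array(c['camera_matrix']);E=np.array(c['extrinsics'])
    d=(np.array([px[0],px[1],1.])); s=np.linalg.inv(K)@d; s=s[:2]; u=s.copy()
    for _ in range(50): u=s/(1+c['k1']*(u@u))
    R=E[:3,:3]; o=-R.T@E[:3,3]; return o, R.T@np.array([u[0],u[1],1])
def atz(c,px,z):
    o,d=ray(c,px); return o+d*(z-o[2])/d[2]
def proj(c,p):
    K=np.array(c['camera_matrix']);E=np.array(c['extrinsics'])
    q=E[:3,:3]@np.array(p)+E[:3,3]; s=q[:2]/q[2]; s=s*(1+c['k1']*(s@s)); return K[:2,:2]@s+K[:2,2]
E
python3 - <<'E'
from h import *
import pickle
s=manip.sense(); print({k:np.round(v,3).tolist() for k,v in s.items()})
for n in ['scene','top']:
    c=snap(n); pickle.dump(c,open(n+'0.pkl','wb'))
    cv2.imwrite(f'pics/{n}0.png',cv2.resize(c['image'][:,:,::-1],(800,600),interpolation=cv2.INTER_CUBIC))
    E=np.array(c['extrinsics']);print(n,np.round(-E[:3,:3].T@E[:3,3],3),np.round(E[:3,:3],2).tolist(),c['k1'],c['camera_matrix'])
E
```

```text
pics
{'time': 0.0, 'joint_pos': [-1.364, 0.537, -0.004, 1.539, 0.003, 1.067, -0.071], 'qd': [0.0, -0.002, -0.0, 0.001, -0.002, 0.001, 0.0], 'joint_torque': [-0.0, -57.099, 0.991, -25.159, -0.056, 0.018, 0.0], 'ee_pos': [0.175, 0.625, 0.238], 'orientation': [[-0.0, 0.269, 0.963], [-0.002, 0.963, -0.269], [-1.0, -0.002, 0.0]], 'ft_force': [0.086, -0.727, -0.346], 'moment': [0.005, -0.0, -0.015], 'width': 0.088}
scene [ 1.087 -0.218  0.963] [[0.43, 0.9, -0.01], [0.75, -0.37, -0.55], [-0.5, 0.23, -0.84]] 0.052882489884526596 [[496.20640869   0.         277.18178787]
 [  0.         496.20640869 202.96726988]
 [  0.           0.           1.        ]]
top [0.382 0.035 0.891] [[-0.03, -1.0, -0.0], [-0.98, 0.03, -0.22], [0.22, -0.01, -0.98]] -0.10317255665650718 [[397.95769912   0.         278.32684785]
 [  0.         397.95769912 213.74309801]
 [  0.           0.           1.        ]]
```

View pics/top0.png

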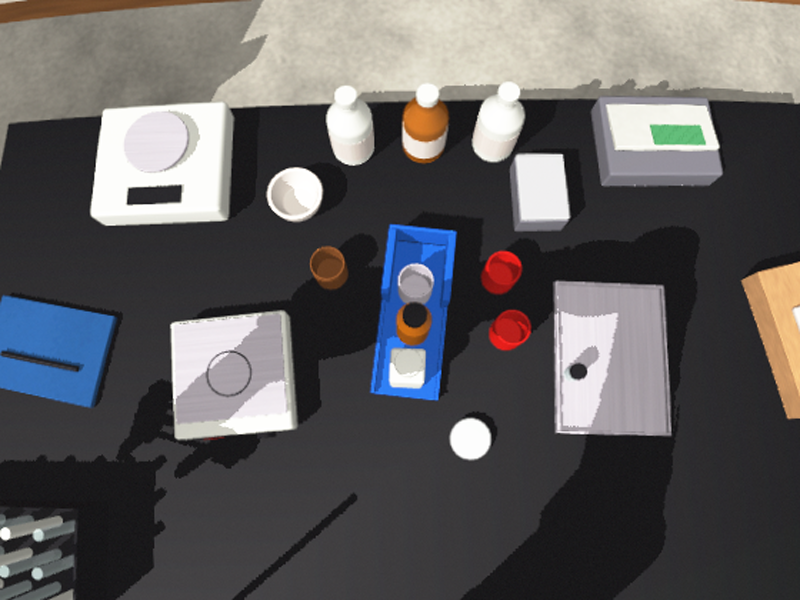

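View pics/scene0.png

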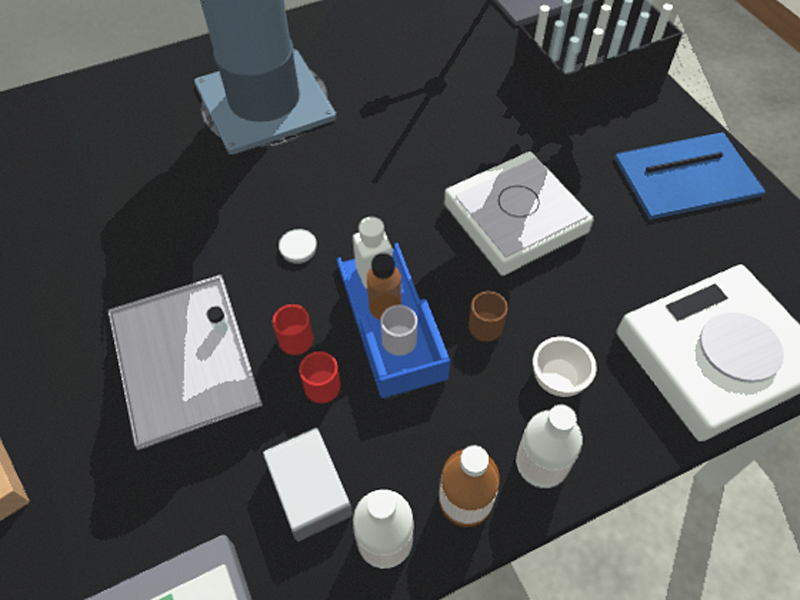

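The top view (800×600) shows white bottle in front at (407,367), amber in the middle at (413,322), beaker at (415,283), stirrer ring at (229,373), tray at (612,358) with the vial at (578,372). Decoy cups stand at (329,267), (502,272), (509,330). In the scene view the rack is around (390,320), the tray at (185,360) and the ring at (519,201). I'll enlarge crops for measuring.

Run:
```python
from h import *
import pickle
c=pickle.load(open('top0.pkl','rb'))['image'][:,:,::-1]
# crop cols 250-475, rows 150-315 
cv2.imwrite('pics/t1.png',cv2.resize(c[150:315,255:475],(800,600),interpolation=cv2.INTER_CUBIC))
c=pickle.load(open('scene0.pkl','rb'))['image'][:,:,::-1]
cv2.imwrite('pics/s1.png',cv2.resize(c[100:310,70:350],(800,600),interpolation=cv2.INTER_CUBIC))
```

```text
(no output)
```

View pics/t1.png

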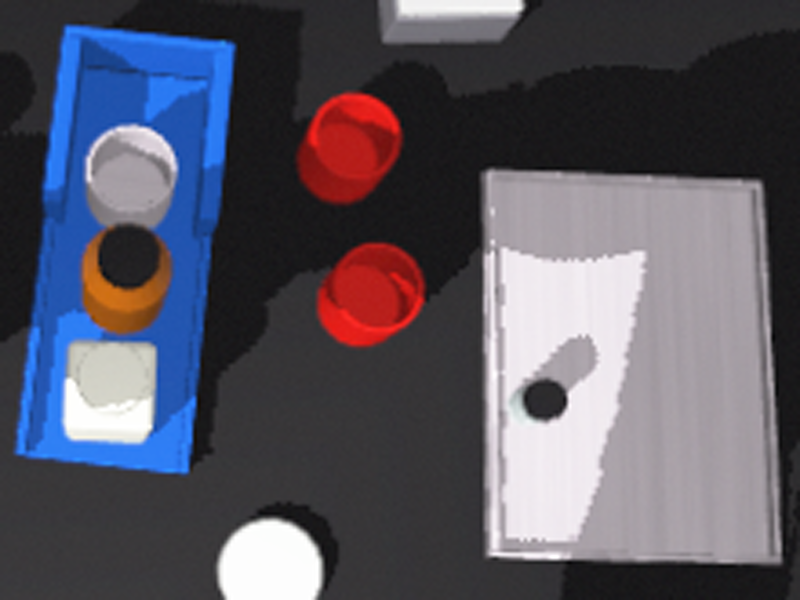

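View pics/s1.png

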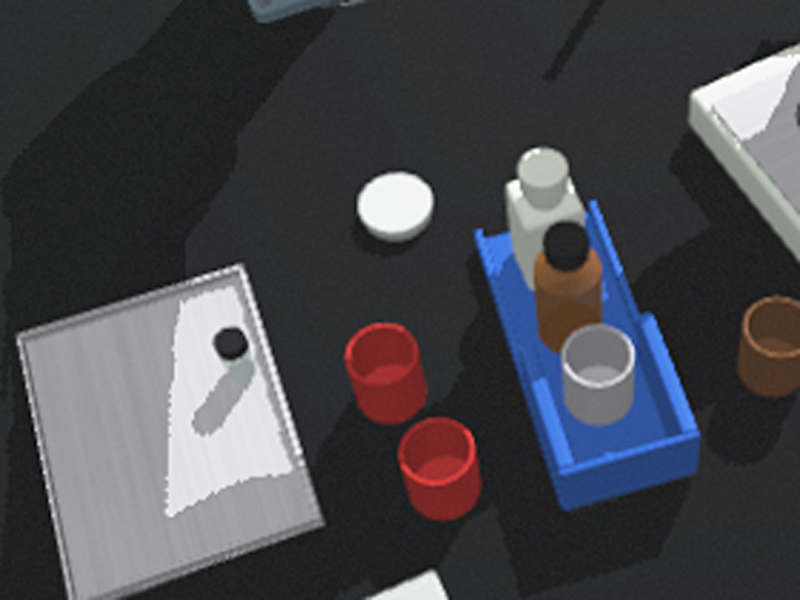

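```bash
cat > m.py <<'E'
from h import *
import pickle
t=pickle.load(open('top0.pkl','rb')); s=pickle.load(open('scene0.pkl','rb'))
T=lambda u,v:((u+.5)*.275+254.5,(v+.5)*.275+149.5)
S=lambda u,v:((u+.5)*.35+69.5,(v+.5)*.35+99.5)
T8=lambda u,v:((u+.5)*.7-.5,(v+.5)*.7-.5)
def P(n,c,px,z): print(n,np.round(atz(c,px,z)*1000,1)[:2])
if __name__=='__main__':
    for n,u,v,z in [('rackBL',66,27,.066),('rackBR',234,43,.066),('rackFL',17,455,.02),('rackFR',189,472,.02),('beaker',131,170,.066),('amber',128,256,.130),('white',115,378,.130),('trayBL',485,171,.014),('trayBR',764,181,.014),('trayFL',487,556,.014),('trayFR',781,562,.014),('vial',545,400,.05),('dish',270,570,.016),('red1',351,141,.06),('red2',377,293,.06)]: P(n,t,T(u,v),z)
    for n,u,v,z in [('ring',229,373,.05),('stBL',171,319,.05),('stBR',289,311,.05),('stFR',297,431,.05),('stFL',176,438,.05),('brown',329,259,.06),('mortar',295,193,.045)]: P(n,t,T8(u,v),z)
    print('scene')
    for n,u,v,z in [('beaker',598,358,.066),('amber',566,243,.130),('white',544,167,.130),('trayNL',243,266,.014),('trayNR',19,333,.014),('trayFL',323,523,.014),('rackBR',562,472,.066),('rackBL',696,433,.066),('vial',231,343,.05),('red1',436,452,.06),('red2',381,353,.06),('brown',777,330,.06)]: P(n,s,S(u,v),z)
    P('ring',s,T8(519,201),.05)
E
python3 m.py
```

```text
rackBL [692.2  39.4]
rackBR [679.  -61.5]
rackFL [440.   76.1]
rackFR [426.8 -26.2]
beaker [601.6   3.5]
amber [536.9   9.3]
white [471.5  18.5]
trayBL [ 608.5 -222.2]
trayBR [ 597.1 -404.2]
trayFL [ 370.8 -203.3]
trayFR [ 358.4 -385.7]
vial [ 459.6 -235.3]
dish [367.7 -72.2]
red1 [ 617.4 -129.1]
red2 [ 524.7 -138. ]
ring [472.4 285.7]
stBL [557.1 379.2]
stBR [564.3 196.2]
stFR [385.3 183.2]
stFL [378.  363.2]
brown [641.6 133.9]
mortar [759.  190.5]
scene
beaker [604.2   2.5]
amber [542.    7.3]
white [471.9  21.7]
trayNL [ 372.5 -206.4]
trayNR [ 357.5 -383.3]
trayFL [ 614.4 -223.3]
rackBR [676.6 -59.9]
rackBL [690.2  38.5]
vial [ 463.2 -236.6]
red1 [ 620.7 -132.9]
red2 [ 526.9 -139. ]
brown [637.2 134.7]
ring [472.1 287.4]
```

```bash
cat > g.py <<'E'
# usage: g.py x y z yaw_deg [rows]  -> move in tool axes (units of full scale)
import sys
from h import *
from scipy.spatial.transform import Rotation as Ro
s=manip.sense(); R=np.array(s['orientation']); p=np.array(s['ee_pos'])
x,y,z,w=map(float,sys.argv[1:5]); a=np.radians(w); c_,s_=np.cos(a),np.sin(a)
Rt=np.array([[0,-s_,c_],[0,c_,s_],[-1,0,0]])
d=R.T@(np.array([x,y,z])-p)/.02; r=Ro.from_matrix(R.T@Rt).as_rotvec()/np.pi
print('t',round(s['time'],2),'ee',p.round(4),'w',round(float(s['width']),4),'F',np.round(s['ft_force'],1),'q',np.round(s['joint_pos'],2))
print('total t',d.round(2),'rot',r.round(4))
if len(sys.argv)>5:
    n=int(sys.argv[5]); print('per row t',(d/n).round(3),'rot',(r/n).round(5))
E
python3 g.py .472 .020 .23 -7.8 34
```

```text
t 0.1 ee [0.175  0.6254 0.238 ] w 0.0882 F [-0.5  0.1  0.2] q [-1.36  0.54 -0.    1.54  0.    1.07 -0.07]
total t [  0.44 -25.15  22.46] rot [-0.0435 -0.      0.0005]
per row t [ 0.013 -0.74   0.66 ] rot [-1.28e-03 -0.00e+00  1.00e-05]
```

drive_tool(
  series=[
    {"ty": -0.74, "tz": 0.66, "ax": -0.0013},
    {"ty": -0.74, "tz": 0.66, "ax": -0.0013},
    {"ty": -0.74, "tz": 0.66, "ax": -0.0013},
    {"ty": -0.74, "tz": 0.66, "ax": -0.0013},
    {"ty": -0.74, "tz": 0.66, "ax": -0.0013},
    {"ty": -0.74, "tz": 0.66, "ax": -0.0013},
    {"ty": -0.74, "tz": 0.66, "ax": -0.0013},
    {"ty": -0.74, "tz": 0.66, "ax": -0.0013},
    {"ty": -0.74, "tz": 0.66, "ax": -0.0013},
    {"ty": -0.74, "tz": 0.66, "ax": -0.0013},
    {"ty": -0.74, "tz": 0.66, "ax": -0.0013},
    {"ty": -0.74, "tz": 0.66, "ax": -0.0013},
    {"ty": -0.74, "tz": 0.66, "ax": -0.0013},
    {"ty": -0.74, "tz": 0.66, "ax": -0.0013},
    {"ty": -0.74, "tz": 0.66, "ax": -0.0013},
    {"ty": -0.74, "tz": 0.66, "ax": -0.0013},
  ],
  hand=0,
)

```text
$.series[0]: bad value
```

```bash
python3 g.py .472 .020 .23 -7.8 20
```

```text
t 0.1 ee [0.175  0.6254 0.238 ] w 0.0882 F [-0.5  0.1  0.2] q [-1.36  0.54 -0.    1.54  0.    1.07 -0.07]
total t [  0.44 -25.15  22.46] rot [-0.0435 -0.      0.0005]
per row t [ 0.022 -1.258  1.123] rot [-2.17e-03 -0.00e+00  2.00e-05]
```

drive_tool(
  series=[
    {"tx": 0, "ty": -0.7, "tz": 0.6, "ax": -0.002, "ay": 0, "az": 0},
    {"tx": 0, "ty": -0.7, "tz": 0.6, "ax": -0.002, "ay": 0, "az": 0},
    {"tx": 0, "ty": -0.7, "tz": 0.6, "ax": -0.002, "ay": 0, "az": 0},
    {"tx": 0, "ty": -0.7, "tz": 0.6, "ax": -0.002, "ay": 0, "az": 0},
  ],
  hand=0,
)

```text
time: 0.5
ee_pos: [0.2049, 0.5577, 0.2356]
orientation: [[-0.003, 0.24, 0.971], [-0.004, 0.971, -0.24], [-1.0, -0.005, -0.001]]
ft_force: [-0.7, 0.3, -0.3]
width: 0.0879
```

```bash
python3 g.py .472 .020 .23 -7.8 20
```

```text
t 0.5 ee [0.2049 0.5577 0.2356] w 0.0879 F [-0.7  0.3 -0.3] q [-1.29  0.45 -0.01  1.69  0.    1.01  0.03]
total t [  0.35 -22.89  19.42] rot [-0.0338 -0.0005  0.0014]
per row t [ 0.018 -1.145  0.971] rot [-1.69e-03 -3.00e-05  7.00e-05]
```

drive_tool(
  series=[
    {"tx": 0, "ty": -0.92, "tz": 0.79, "ax": -0.0015, "ay": 0, "az": 0},
    {"tx": 0, "ty": -0.92, "tz": 0.79, "ax": -0.0015, "ay": 0, "az": 0},
    {"tx": 0, "ty": -0.92, "tz": 0.79, "ax": -0.0015, "ay": 0, "az": 0},
    {"tx": 0, "ty": -0.92, "tz": 0.79, "ax": -0.0015, "ay": 0, "az": 0},
    {"tx": 0, "ty": -0.92, "tz": 0.79, "ax": -0.0015, "ay": 0, "az": 0},
    {"tx": 0, "ty": -0.92, "tz": 0.79, "ax": -0.0015, "ay": 0, "az": 0},
    {"tx": 0, "ty": -0.92, "tz": 0.79, "ax": -0.0015, "ay": 0, "az": 0},
    {"tx": 0, "ty": -0.92, "tz": 0.79, "ax": -0.0015, "ay": 0, "az": 0},
    {"tx": 0, "ty": -0.92, "tz": 0.79, "ax": -0.0015, "ay": 0, "az": 0},
    {"tx": 0, "ty": -0.92, "tz": 0.79, "ax": -0.0015, "ay": 0, "az": 0},
    {"tx": 0, "ty": -0.92, "tz": 0.79, "ax": -0.0015, "ay": 0, "az": 0},
    {"tx": 0, "ty": -0.92, "tz": 0.79, "ax": -0.0015, "ay": 0, "az": 0},
    {"tx": 0, "ty": -0.92, "tz": 0.79, "ax": -0.0015, "ay": 0, "az": 0},
    {"tx": 0, "ty": -0.92, "tz": 0.79, "ax": -0.0015, "ay": 0, "az": 0},
    {"tx": 0, "ty": -0.92, "tz": 0.79, "ax": -0.0015, "ay": 0, "az": 0},
    {"tx": 0, "ty": -0.92, "tz": 0.79, "ax": -0.0015, "ay": 0, "az": 0},
    {"tx": 0, "ty": -0.92, "tz": 0.79, "ax": -0.0015, "ay": 0, "az": 0},
    {"tx": 0, "ty": -0.92, "tz": 0.79, "ax": -0.0015, "ay": 0, "az": 0},
    {"tx": 0, "ty": -0.92, "tz": 0.79, "ax": -0.0015, "ay": 0, "az": 0},
    {"tx": 0, "ty": -0.92, "tz": 0.79, "ax": -0.0015, "ay": 0, "az": 0},
  ],
)

```text
time: 2.5
ee_pos: [0.4475, 0.1138, 0.2331]
orientation: [[-0.01, 0.141, 0.99], [-0.012, 0.99, -0.141], [-1.0, -0.014, -0.008]]
ft_force: [0.1, -0.5, -0.6]
width: 0.0881
```

```bash
python3 g.py .472 .020 .16 -7.8 6
```

```text
t 2.5 ee [0.4475 0.1138 0.2331] w 0.0881 F [ 0.1 -0.5 -0.6] q [-0.56  0.23  0.24  2.03 -0.06  0.91  1.14]
total t [ 3.7  -4.42  1.9 ] rot [-0.0016 -0.0026  0.0043]
per row t [ 0.617 -0.737  0.317] rot [-0.00027 -0.00043  0.00072]
```

drive_tool(
  series=[
    {"tx": 0.3, "ty": -0.74, "tz": 0.32, "ax": 0, "ay": -0.0005, "az": 0.0008},
    {"tx": 0.3, "ty": -0.74, "tz": 0.32, "ax": 0, "ay": -0.0005, "az": 0.0008},
    {"tx": 0.4, "ty": -0.74, "tz": 0.32, "ax": 0, "ay": -0.0005, "az": 0.0008},
    {"tx": 0.5, "ty": -0.74, "tz": 0.32, "ax": 0, "ay": -0.0005, "az": 0.0008},
    {"tx": 0.6, "ty": -0.74, "tz": 0.32, "ax": 0, "ay": -0.0005, "az": 0.0008},
    {"tx": 0.6, "ty": -0.74, "tz": 0.3, "ax": 0, "ay": -0.0005, "az": 0.0008},
    {"tx": 0, "ty": 0, "tz": 0, "ax": 0, "ay": 0, "az": 0},
  ],
)

```text
time: 3.2
ee_pos: [0.4735, 0.0129, 0.177]
orientation: [[0.001, 0.146, 0.989], [0.0, 0.989, -0.146], [-1.0, 0.0, 0.001]]
ft_force: [0.2, 0.1, -0.3]
width: 0.0881
```

```bash
python3 g.py .472 .020 .16 -7.8 2; python3 -c "
from h import *
c=snap('scene')['image'][:,:,::-1]; cv2.imwrite('pics/s2.png',cv2.resize(c[60:270,130:410],(800,600),interpolation=cv2.INTER_CUBIC))"
```

```text
t 3.2 ee [0.4735 0.0129 0.177 ] w 0.0881 F [ 0.2  0.1 -0.3] q [-0.35  0.33  0.28  2.06 -0.13  0.76  1.43]
total t [ 0.85  0.34 -0.13] rot [-0.0032  0.0004 -0.0002]
per row t [ 0.426  0.171 -0.063] rot [-1.62e-03  2.00e-04 -8.00e-05]
```

View pics/s2.png

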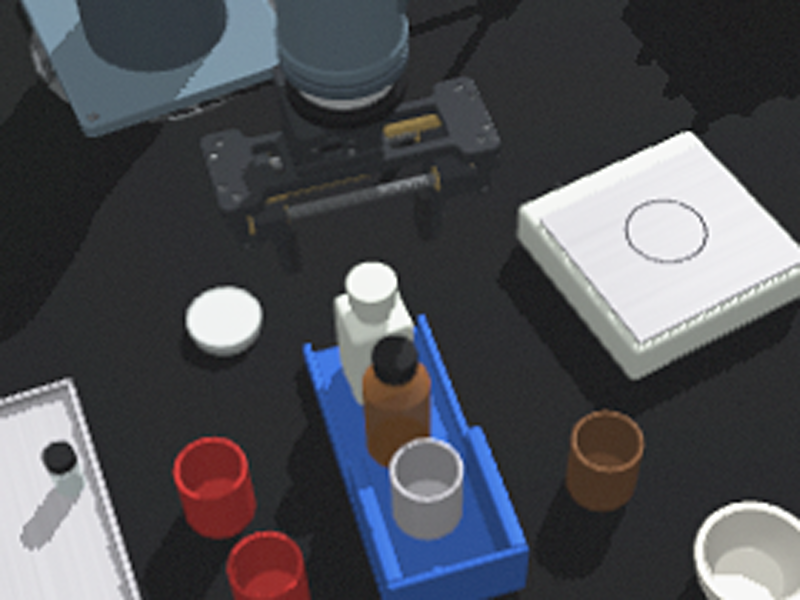

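The picture shows the gripper above and behind the white bottle: fingertips near (290,265) and (425,235) in the crop, white cap at (372,283), beaker at (427,470), ring at (667,231). I'll check this against the projected TCP.

```bash
python3 -c "
from h import *
import pickle
s=pickle.load(open('scene0.pkl','rb'))
st=manip.sense();p=np.array(st['ee_pos']);R=np.array(st['orientation'])
f=lambda q:((proj(s,q)-[130,60])*800/280).round(0)
print(f(p),f(p+.044*R[:,1]),f(p-.044*R[:,1]),f([.472,.02,.13]))
# ring refinement
for n in ['top','scene']:
    c=pickle.load(open(n+'0.pkl','rb')) if n=='top' else snap(n)
    ctr=proj(c,[.4723,.2865,.05]); im=cv2.cvtColor(c['image'],cv2.COLOR_RGB2GRAY).astype(float)
    pts=[]
    for a in np.arange(0,2*np.pi,.05):
        rs=np.arange(.025,.041,.0005)
        q=[proj(c,[.4723+r*np.cos(a),.2865+r*np.sin(a),.05]) for r in rs]
        v=cv2.remap(im.astype(np.float32),np.float32([[x[0] for x in q]]),np.float32([[x[1] for x in q]]),cv2.INTER_LINEAR)[0]
        w=np.median(v)-v; i=w.argmax()
        if w[i]>25: pts.append(atz(c,q[i],.05)[:2])
    pts=np.array(pts); A=np.c_[2*pts,np.ones(len(pts))]; b=(pts**2).sum(1); x=np.linalg.lstsq(A,b,rcond=None)[0]
    r=np.sqrt(x[2]+x[0]**2+x[1]**2); print(n,len(pts),x[:2].round(4),r.round(4))
"
```

```text
[360. 244.] [419. 230.] [301. 259.] [370. 281.]
top 126 [0.4723 0.2866] 0.033
scene 126 [0.4711 0.2866] 0.033
```

drive_tool(
  series=[
    {"tx": 0.1, "ty": 0.17, "tz": -0.06, "ax": -0.0016, "ay": 0, "az": 0},
    {"tx": 0.3, "ty": 0.17, "tz": -0.06, "ax": -0.0016, "ay": 0, "az": 0},
    {"tx": 0.4, "ty": 0, "tz": 0, "ax": 0, "ay": 0, "az": 0},
    {"tx": 0.4, "ty": 0, "tz": 0, "ax": 0, "ay": 0, "az": 0},
    {"tx": 0.4, "ty": 0, "tz": 0, "ax": 0, "ay": 0, "az": 0},
    {"tx": 0, "ty": 0, "tz": 0, "ax": 0, "ay": 0, "az": 0},
  ],
)

```text
time: 3.9
ee_pos: [0.4729, 0.0276, 0.1448]
orientation: [[0.005, 0.126, 0.992], [0.004, 0.992, -0.126], [-1.0, 0.004, 0.004]]
ft_force: [0.1, -0.0, 0.9]
width: 0.0877
```

```bash
python3 g.py .472 .020 .069 -7.8 8
```

```text
t 3.9 ee [0.4729 0.0276 0.1448] w 0.0877 F [ 0.1 -0.   0.9] q [-0.36  0.38  0.25  2.09 -0.15  0.68  1.44]
total t [ 3.79 -0.4  -0.01] rot [ 0.0031  0.0014 -0.0014]
per row t [ 0.474 -0.05  -0.002] rot [ 0.00039  0.00017 -0.00018]
```

drive_tool(
  series=[
    {"tx": 0.2, "ty": -0.3, "tz": 0, "ax": 0.003, "ay": 0.0014, "az": -0.0014},
    {"tx": 0.2, "ty": 0, "tz": 0, "ax": 0, "ay": 0, "az": 0},
    {"tx": 0.2, "ty": 0, "tz": 0, "ax": 0, "ay": 0, "az": 0},
    {"tx": 0, "ty": 0, "tz": 0, "ax": 0, "ay": 0, "az": 0},
  ],
)

```text
time: 4.3
ee_pos: [0.4722, 0.0205, 0.1316]
orientation: [[-0.001, 0.137, 0.991], [-0.001, 0.991, -0.137], [-1.0, -0.001, -0.001]]
ft_force: [0.5, -0.9, -0.5]
width: 0.088
```

```bash
python3 g.py .472 .020 .069 -7.8 8
```

```text
t 4.3 ee [0.4722 0.0205 0.1316] w 0.088 F [ 0.5 -0.9 -0.5] q [-0.34  0.41  0.25  2.09 -0.16  0.66  1.45]
total t [ 3.13 -0.02 -0.  ] rot [-0.0005 -0.0002  0.0003]
per row t [ 0.391 -0.003 -0.   ] rot [-6.e-05 -3.e-05  3.e-05]
```

drive_tool(
  series=[
    {"tx": 0.4, "ty": 0, "tz": 0, "ax": 0, "ay": 0, "az": 0},
    {"tx": 0.4, "ty": 0, "tz": 0, "ax": 0, "ay": 0, "az": 0},
    {"tx": 0.4, "ty": 0, "tz": 0, "ax": 0, "ay": 0, "az": 0},
    {"tx": 0.4, "ty": 0, "tz": 0, "ax": 0, "ay": 0, "az": 0},
    {"tx": 0.4, "ty": 0, "tz": 0, "ax": 0, "ay": 0, "az": 0},
    {"tx": 0.4, "ty": 0, "tz": 0, "ax": 0, "ay": 0, "az": 0},
    {"tx": 0.3, "ty": 0, "tz": 0, "ax": 0, "ay": 0, "az": 0},
    {"tx": 0.2, "ty": 0, "tz": 0, "ax": 0, "ay": 0, "az": 0},
    {"tx": 0.0, "ty": 0, "tz": 0, "ax": 0, "ay": 0, "az": 0},
  ],
)

```text
time: 5.2
ee_pos: [0.4719, 0.0206, 0.0679]
orientation: [[-0.002, 0.137, 0.991], [-0.001, 0.991, -0.137], [-1.0, -0.001, -0.001]]
ft_force: [-0.6, -0.2, -0.4]
width: 0.0885
```

```bash
python3 g.py .472 .020 .069 -7.8 8
```

```text
t 5.2 ee [0.4719 0.0206 0.0679] w 0.0885 F [-0.6 -0.2 -0.4] q [-0.3   0.53  0.2   2.12 -0.21  0.51  1.49]
total t [-0.06 -0.03  0.01] rot [-0.0004 -0.0005  0.0003]
per row t [-0.007 -0.004  0.001] rot [-6.e-05 -6.e-05  4.e-05]
```

drive_tool(
  series=[
    {"tx": 0, "ty": 0, "tz": 0, "ax": 0, "ay": 0, "az": 0},
    {"tx": 0, "ty": 0, "tz": 0, "ax": 0, "ay": 0, "az": 0},
    {"tx": 0, "ty": 0, "tz": 0, "ax": 0, "ay": 0, "az": 0},
    {"tx": 0, "ty": 0, "tz": 0, "ax": 0, "ay": 0, "az": 0},
    {"tx": 0, "ty": 0, "tz": 0, "ax": 0, "ay": 0, "az": 0},
    {"tx": 0, "ty": 0, "tz": 0, "ax": 0, "ay": 0, "az": 0},
    {"tx": 0, "ty": 0, "tz": 0, "ax": 0, "ay": 0, "az": 0},
    {"tx": 0, "ty": 0, "tz": 0, "ax": 0, "ay": 0, "az": 0},
  ],
  hand=1,
)

```text
time: 6.0
ee_pos: [0.4729, 0.0208, 0.0688]
orientation: [[0.001, 0.137, 0.991], [-0.0, 0.991, -0.137], [-1.0, -0.0, 0.001]]
ft_force: [1.2, -0.9, -1.0]
width: 0.0497
```

drive_tool(
  series=[
    {"tx": -0.1, "ty": 0, "tz": 0, "ax": 0, "ay": 0, "az": 0},
    {"tx": -0.3, "ty": 0, "tz": 0, "ax": 0, "ay": 0, "az": 0},
    {"tx": -0.5, "ty": 0, "tz": 0, "ax": 0, "ay": 0, "az": 0},
    {"tx": -0.5, "ty": 0, "tz": 0, "ax": 0, "ay": 0, "az": 0},
    {"tx": -0.5, "ty": 0, "tz": 0, "ax": 0, "ay": 0, "az": 0},
    {"tx": -0.5, "ty": 0, "tz": 0, "ax": 0, "ay": 0, "az": 0},
    {"tx": -0.5, "ty": 0, "tz": 0, "ax": 0, "ay": 0, "az": 0},
    {"tx": -0.5, "ty": 0, "tz": 0, "ax": 0, "ay": 0, "az": 0},
    {"tx": -0.5, "ty": 0, "tz": 0, "ax": 0, "ay": 0, "az": 0},
    {"tx": -0.5, "ty": 0, "tz": 0, "ax": 0, "ay": 0, "az": 0},
    {"tx": -0.4, "ty": 0, "tz": 0, "ax": 0, "ay": 0, "az": 0},
    {"tx": -0.2, "ty": 0, "tz": 0, "ax": 0, "ay": 0, "az": 0},
    {"tx": 0, "ty": 0, "tz": 0, "ax": 0, "ay": 0, "az": 0},
  ],
)

```text
time: 7.3
ee_pos: [0.472, 0.0206, 0.1785]
orientation: [[0.0, 0.137, 0.991], [0.0, 0.991, -0.137], [-1.0, 0.0, 0.0]]
ft_force: [0.7, -0.8, -4.0]
width: 0.0502
```

```bash
python3 g.py .422 -.324 .17 -4.5 20
```

```text
t 7.3 ee [0.472  0.0206 0.1785] w 0.0502 F [ 0.7 -0.8 -4. ] q [-0.37  0.33  0.27  2.06 -0.13  0.77  1.42]
total t [  0.42 -17.41  -0.11] rot [-0.0189  0.0001 -0.    ]
per row t [ 0.021 -0.871 -0.005] rot [-9.4e-04  1.0e-05 -0.0e+00]
```

drive_tool(
  series=[
    {"tx": 0, "ty": -0.3, "tz": 0, "ax": -0.001, "ay": 0, "az": 0},
    {"tx": 0, "ty": -0.6, "tz": 0, "ax": -0.001, "ay": 0, "az": 0},
    {"tx": 0, "ty": -0.9, "tz": 0, "ax": -0.001, "ay": 0, "az": 0},
    {"tx": 0, "ty": -0.9, "tz": 0, "ax": -0.001, "ay": 0, "az": 0},
    {"tx": 0, "ty": -0.9, "tz": 0, "ax": -0.001, "ay": 0, "az": 0},
    {"tx": 0, "ty": -0.9, "tz": 0, "ax": -0.001, "ay": 0, "az": 0},
    {"tx": 0, "ty": -0.9, "tz": 0, "ax": -0.001, "ay": 0, "az": 0},
    {"tx": 0, "ty": -0.9, "tz": 0, "ax": -0.001, "ay": 0, "az": 0},
    {"tx": 0, "ty": -0.9, "tz": 0, "ax": -0.001, "ay": 0, "az": 0},
    {"tx": 0, "ty": -0.9, "tz": 0, "ax": -0.001, "ay": 0, "az": 0},
    {"tx": 0, "ty": -0.9, "tz": 0, "ax": -0.001, "ay": 0, "az": 0},
    {"tx": 0, "ty": -0.9, "tz": 0, "ax": -0.001, "ay": 0, "az": 0},
    {"tx": 0, "ty": -0.9, "tz": 0, "ax": -0.001, "ay": 0, "az": 0},
    {"tx": 0, "ty": -0.9, "tz": 0, "ax": -0.001, "ay": 0, "az": 0},
    {"tx": 0, "ty": -0.9, "tz": 0, "ax": -0.001, "ay": 0, "az": 0},
    {"tx": 0, "ty": -0.9, "tz": 0, "ax": -0.001, "ay": 0, "az": 0},
    {"tx": 0, "ty": -0.9, "tz": 0, "ax": -0.001, "ay": 0, "az": 0},
    {"tx": 0, "ty": -0.7, "tz": 0, "ax": -0.001, "ay": 0, "az": 0},
    {"tx": 0, "ty": -0.4, "tz": 0, "ax": -0.001, "ay": 0, "az": 0},
    {"tx": 0, "ty": -0.1, "tz": 0, "ax": 0, "ay": 0, "az": 0},
  ],
)

```text
time: 9.3
ee_pos: [0.4185, -0.3192, 0.1703]
orientation: [[-0.021, 0.086, 0.996], [-0.002, 0.996, -0.086], [-1.0, -0.004, -0.021]]
ft_force: [0.2, 0.5, -4.1]
width: 0.0502
```

```bash
python3 g.py .422 -.324 .12 -4.5 6
```

```text
t 9.3 ee [ 0.4185 -0.3192  0.1703] w 0.0502 F [ 0.2  0.5 -4.1] q [ 0.27  0.44  0.36  1.93 -0.19  0.82  2.22]
total t [ 2.51 -0.22  0.25] rot [-0.0026 -0.0066  0.0012]
per row t [ 0.419 -0.036  0.041] rot [-0.00043 -0.0011   0.0002 ]
```

drive_tool(
  series=[
    {"tx": 0.2, "ty": -0.05, "tz": 0.05, "ax": -0.001, "ay": -0.002, "az": 0.0004},
    {"tx": 0.4, "ty": -0.05, "tz": 0.05, "ax": -0.001, "ay": -0.002, "az": 0.0004},
    {"tx": 0.4, "ty": -0.05, "tz": 0.05, "ax": 0, "ay": -0.002, "az": 0},
    {"tx": 0.4, "ty": -0.05, "tz": 0.05, "ax": 0, "ay": 0, "az": 0},
    {"tx": 0.4, "ty": 0, "tz": 0, "ax": 0, "ay": 0, "az": 0},
    {"tx": 0.4, "ty": 0, "tz": 0, "ax": 0, "ay": 0, "az": 0},
    {"tx": 0.4, "ty": 0, "tz": 0, "ax": 0, "ay": 0, "az": 0},
    {"tx": 0.4, "ty": 0, "tz": 0, "ax": 0, "ay": 0, "az": 0},
    {"tx": 0.3, "ty": 0, "tz": 0, "ax": 0, "ay": 0, "az": 0},
    {"tx": 0.1, "ty": 0, "tz": 0, "ax": 0, "ay": 0, "az": 0},
    {"tx": 0, "ty": 0, "tz": 0, "ax": 0, "ay": 0, "az": 0},
  ],
)

```text
time: 10.4
ee_pos: [0.4218, -0.3204, 0.0944]
orientation: [[-0.003, 0.076, 0.997], [0.002, 0.997, -0.076], [-1.0, 0.002, -0.003]]
ft_force: [-0.4, -0.6, -2.6]
width: 0.0503
```

```bash
python3 g.py .422 -.324 .067 -4.5 6
```

```text
t 10.4 ee [ 0.4218 -0.3204  0.0944] w 0.0503 F [-0.4 -0.6 -2.6] q [ 0.33  0.56  0.3   1.97 -0.27  0.65  2.3 ]
total t [ 1.37 -0.18  0.03] rot [ 0.0007 -0.001  -0.0007]
per row t [ 0.228 -0.03   0.004] rot [ 0.00012 -0.00017 -0.00011]
```

drive_tool(
  series=[
    {"tx": 0.25, "ty": 0, "tz": 0, "ax": 0, "ay": -0.0007, "az": -0.0005},
    {"tx": 0.25, "ty": 0, "tz": 0, "ax": 0, "ay": 0, "az": 0},
    {"tx": 0.25, "ty": 0, "tz": 0, "ax": 0, "ay": 0, "az": 0},
    {"tx": 0.2, "ty": 0, "tz": 0, "ax": 0, "ay": 0, "az": 0},
    {"tx": 0.1, "ty": 0, "tz": 0, "ax": 0, "ay": 0, "az": 0},
    {"tx": 0, "ty": 0, "tz": 0, "ax": 0, "ay": 0, "az": 0},
  ],
)

```text
time: 11.0
ee_pos: [0.4224, -0.3208, 0.0722]
orientation: [[0.001, 0.076, 0.997], [-0.0, 0.997, -0.076], [-1.0, -0.0, 0.001]]
ft_force: [-0.6, -0.7, -3.0]
width: 0.0499
```

```bash
python3 g.py .422 -.324 .067 -4.5 6
```

```text
t 11.0 ee [ 0.4224 -0.3208  0.0722] w 0.0499 F [-0.6 -0.7 -3. ] q [ 0.35  0.6   0.28  1.98 -0.28  0.6   2.31]
total t [ 0.26 -0.16 -0.01] rot [0.0008 0.0002 0.0001]
per row t [ 0.044 -0.027 -0.002] rot [1.3e-04 3.0e-05 2.0e-05]
```

drive_tool(
  series=[
    {"tx": 0.06, "ty": 0, "tz": 0, "ax": 0, "ay": 0, "az": 0},
    {"tx": 0.06, "ty": 0, "tz": 0, "ax": 0, "ay": 0, "az": 0},
    {"tx": 0.06, "ty": 0, "tz": 0, "ax": 0, "ay": 0, "az": 0},
    {"tx": 0.04, "ty": 0, "tz": 0, "ax": 0, "ay": 0, "az": 0},
    {"tx": 0.0, "ty": 0, "tz": 0, "ax": 0, "ay": 0, "az": 0},
  ],
)

```text
time: 11.5
ee_pos: [0.4227, -0.3211, 0.0679]
orientation: [[0.001, 0.076, 0.997], [-0.001, 0.997, -0.076], [-1.0, -0.001, 0.001]]
ft_force: [-0.4, 0.5, -2.9]
width: 0.0499
```

drive_tool(
  series=[
    {"tx": 0.04, "ty": 0, "tz": 0, "ax": 0, "ay": 0, "az": 0},
    {"tx": 0.04, "ty": 0, "tz": 0, "ax": 0, "ay": 0, "az": 0},
    {"tx": 0.0, "ty": 0, "tz": 0, "ax": 0, "ay": 0, "az": 0},
  ],
)

```text
time: 11.8
ee_pos: [0.4232, -0.3212, 0.0669]
orientation: [[0.002, 0.076, 0.997], [-0.001, 0.997, -0.076], [-1.0, -0.001, 0.002]]
ft_force: [-0.2, -0.1, -2.7]
width: 0.0503
```

drive_tool(
  series=[
    {"tx": 0.05, "ty": 0, "tz": 0, "ax": 0, "ay": 0, "az": 0},
    {"tx": 0.05, "ty": 0, "tz": 0, "ax": 0, "ay": 0, "az": 0},
    {"tx": 0.0, "ty": 0, "tz": 0, "ax": 0, "ay": 0, "az": 0},
  ],
)

```text
time: 12.1
ee_pos: [0.4237, -0.3215, 0.0671]
orientation: [[0.004, 0.076, 0.997], [-0.001, 0.997, -0.076], [-1.0, -0.0, 0.004]]
ft_force: [-0.3, 0.1, -3.3]
width: 0.0503
```

drive_tool(
  series=[
    {"tx": 0.1, "ty": 0, "tz": 0, "ax": 0, "ay": -0.001, "az": 0},
    {"tx": 0.05, "ty": 0, "tz": 0, "ax": 0, "ay": 0, "az": 0},
  ],
)

```text
time: 12.3
ee_pos: [0.4249, -0.3215, 0.0666]
orientation: [[0.009, 0.076, 0.997], [-0.0, 0.997, -0.076], [-1.0, 0.001, 0.009]]
ft_force: [-4.6, 3.0, 14.0]
width: 0.05
```

drive_tool(
  series=[
    {"tx": 0, "ty": 0, "tz": 0, "ax": 0, "ay": 0, "az": 0},
    {"tx": 0, "ty": 0, "tz": 0, "ax": 0, "ay": 0, "az": 0},
    {"tx": 0, "ty": 0, "tz": 0, "ax": 0, "ay": 0, "az": 0},
    {"tx": 0, "ty": 0, "tz": 0, "ax": 0, "ay": 0, "az": 0},
    {"tx": 0, "ty": 0, "tz": 0, "ax": 0, "ay": 0, "az": 0},
    {"tx": 0, "ty": 0, "tz": 0, "ax": 0, "ay": 0, "az": 0},
  ],
  hand=0,
)

```text
time: 12.9
ee_pos: [0.4259, -0.3223, 0.0667]
orientation: [[0.011, 0.076, 0.997], [-0.002, 0.997, -0.076], [-1.0, -0.001, 0.011]]
ft_force: [-0.3, 0.4, -0.6]
width: 0.0879
```

```bash
python3 g.py .424 -.3212 .18 -4.5 10
```

```text
t 12.9 ee [ 0.4259 -0.3223  0.0667] w 0.0879 F [-0.3  0.4 -0.6] q [ 0.36  0.61  0.27  1.97 -0.29  0.58  2.32]
total t [-5.67  0.04 -0.03] rot [0.0008 0.0036 0.0003]
per row t [-0.567  0.004 -0.003] rot [8.0e-05 3.6e-04 3.0e-05]
```

drive_tool(
  series=[
    {"tx": -0.2, "ty": 0, "tz": 0, "ax": 0, "ay": 0.001, "az": 0},
    {"tx": -0.4, "ty": 0, "tz": 0, "ax": 0, "ay": 0.001, "az": 0},
    {"tx": -0.6, "ty": 0, "tz": 0, "ax": 0, "ay": 0.001, "az": 0},
    {"tx": -0.6, "ty": 0, "tz": 0, "ax": 0, "ay": 0, "az": 0},
    {"tx": -0.6, "ty": 0, "tz": 0, "ax": 0, "ay": 0, "az": 0},
    {"tx": -0.6, "ty": 0, "tz": 0, "ax": 0, "ay": 0, "az": 0},
    {"tx": -0.6, "ty": 0, "tz": 0, "ax": 0, "ay": 0, "az": 0},
    {"tx": -0.6, "ty": 0, "tz": 0, "ax": 0, "ay": 0, "az": 0},
    {"tx": -0.6, "ty": 0, "tz": 0, "ax": 0, "ay": 0, "az": 0},
    {"tx": -0.4, "ty": 0, "tz": 0, "ax": 0, "ay": 0, "az": 0},
    {"tx": -0.1, "ty": 0, "tz": 0, "ax": 0, "ay": 0, "az": 0},
  ],
)

```text
time: 14.0
ee_pos: [0.4262, -0.3227, 0.1839]
orientation: [[0.004, 0.076, 0.997], [-0.002, 0.997, -0.076], [-1.0, -0.002, 0.004]]
ft_force: [0.3, 1.1, -0.7]
width: 0.0881
```

```bash
python3 g.py .5385 .0093 .18 -7.8 18
```

```text
t 14.0 ee [ 0.4262 -0.3227  0.1839] w 0.0881 F [ 0.3  1.1 -0.7] q [ 0.28  0.43  0.36  1.91 -0.2   0.83  2.24]
total t [ 0.18 16.98  4.34] rot [0.0191 0.0013 0.0006]
per row t [0.01  0.943 0.241] rot [1.06e-03 7.00e-05 3.00e-05]
```

drive_tool(
  series=[
    {"tx": 0, "ty": 0.3, "tz": 0.1, "ax": 0.001, "ay": 0, "az": 0},
    {"tx": 0, "ty": 0.6, "tz": 0.15, "ax": 0.001, "ay": 0, "az": 0},
    {"tx": 0, "ty": 0.93, "tz": 0.22, "ax": 0.001, "ay": 0, "az": 0},
    {"tx": 0, "ty": 0.93, "tz": 0.22, "ax": 0.001, "ay": 0, "az": 0},
    {"tx": 0, "ty": 0.93, "tz": 0.22, "ax": 0.001, "ay": 0, "az": 0},
    {"tx": 0, "ty": 0.93, "tz": 0.22, "ax": 0.001, "ay": 0, "az": 0},
    {"tx": 0, "ty": 0.93, "tz": 0.22, "ax": 0.001, "ay": 0, "az": 0},
    {"tx": 0, "ty": 0.93, "tz": 0.22, "ax": 0.001, "ay": 0, "az": 0},
    {"tx": 0, "ty": 0.93, "tz": 0.22, "ax": 0.001, "ay": 0, "az": 0},
    {"tx": 0, "ty": 0.93, "tz": 0.22, "ax": 0.001, "ay": 0, "az": 0},
    {"tx": 0, "ty": 0.93, "tz": 0.22, "ax": 0.001, "ay": 0, "az": 0},
    {"tx": 0, "ty": 0.93, "tz": 0.22, "ax": 0.001, "ay": 0, "az": 0},
    {"tx": 0, "ty": 0.93, "tz": 0.22, "ax": 0.001, "ay": 0, "az": 0},
    {"tx": 0, "ty": 0.93, "tz": 0.22, "ax": 0.001, "ay": 0, "az": 0},
    {"tx": 0, "ty": 0.93, "tz": 0.22, "ax": 0.001, "ay": 0, "az": 0},
    {"tx": 0, "ty": 0.93, "tz": 0.22, "ax": 0.001, "ay": 0, "az": 0},
    {"tx": 0, "ty": 0.93, "tz": 0.22, "ax": 0.001, "ay": 0, "az": 0},
    {"tx": 0, "ty": 0.6, "tz": 0.15, "ax": 0.001, "ay": 0, "az": 0},
    {"tx": 0, "ty": 0.2, "tz": 0.05, "ax": 0, "ay": 0, "az": 0},
    {"tx": 0, "ty": 0, "tz": 0, "ax": 0, "ay": 0, "az": 0},
  ],
)

```text
time: 16.0
ee_pos: [0.5293, 0.0159, 0.172]
orientation: [[-0.02, 0.123, 0.992], [0.005, 0.992, -0.123], [-1.0, 0.003, -0.02]]
ft_force: [-0.4, -0.9, -0.6]
width: 0.0882
```

```bash
python3 g.py .5385 .0093 .14 -7.8 6;  python3 -c "
from h import *
import pickle
c=snap('top'); pickle.dump(c,open('top1.pkl','wb'));i=c['image'][:,:,::-1]; cv2.imwrite('pics/t2.png',cv2.resize(i[150:360,240:520],(800,600),interpolation=cv2.INTER_CUBIC))"
```

```text
t 16.0 ee [0.5293 0.0159 0.172 ] w 0.0882 F [-0.4 -0.9 -0.6] q [-0.33  0.44  0.28  1.91 -0.17  0.83  1.49]
total t [ 1.59 -0.28  0.53] rot [ 0.0042 -0.0065 -0.0009]
per row t [ 0.265 -0.046  0.089] rot [ 0.00069 -0.00108 -0.00014]
```

View pics/t2.png

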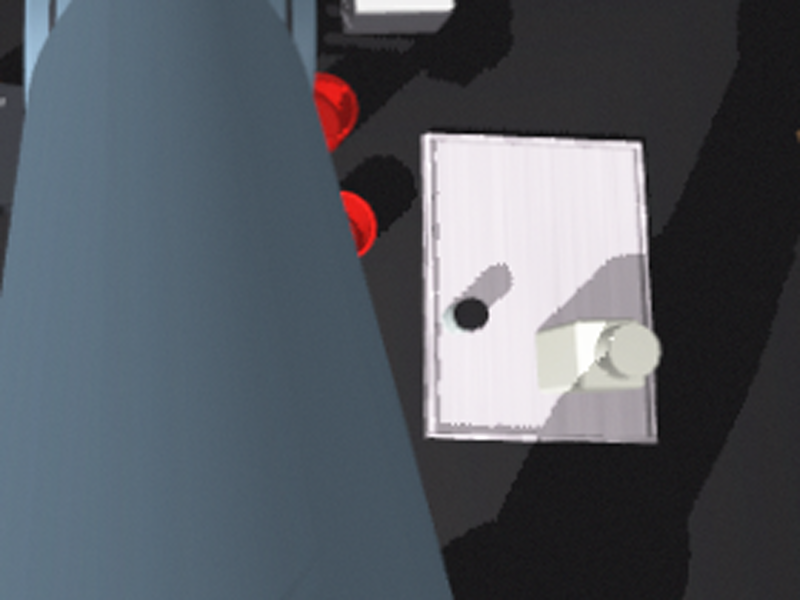

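The white bottle stands upright on the tray (cap at (634,349), body base at about (560,355)), and the vial at (471,313) hasn't moved. Aligning over the amber bottle next.

drive_tool(
  series=[
    {"tx": 0.2, "ty": -0.12, "tz": 0.25, "ax": 0.002, "ay": -0.003, "az": -0.0004},
    {"tx": 0.3, "ty": -0.08, "tz": 0.2, "ax": 0.001, "ay": -0.003, "az": -0.0004},
    {"tx": 0.3, "ty": 0, "tz": 0.05, "ax": 0, "ay": 0, "az": 0},
    {"tx": 0.2, "ty": 0, "tz": 0, "ax": 0, "ay": 0, "az": 0},
    {"tx": 0.1, "ty": 0, "tz": 0, "ax": 0, "ay": 0, "az": 0},
    {"tx": 0, "ty": 0, "tz": 0, "ax": 0, "ay": 0, "az": 0},
  ],
)

```text
time: 16.65
ee_pos: [0.5381, 0.0057, 0.1474]
orientation: [[-0.001, 0.139, 0.99], [-0.002, 0.99, -0.139], [-1.0, -0.002, -0.001]]
ft_force: [-0.8, 0.3, -0.1]
width: 0.088
```

```bash
python3 g.py .5385 .0093 .069 -7.8 6;  python3 -c "
from h import *
import pickle
c=pickle.load(open('top1.pkl','rb'))
print(atz(c,((634.5)*.35+239.5,349.5*.35+149.5),.128))"
```

```text
t 16.65 ee [0.5381 0.0057 0.1474] w 0.088 F [-0.8  0.3 -0.1] q [-0.31  0.48  0.28  1.92 -0.18  0.76  1.5 ]
total t [3.92 0.19 0.  ] rot [-0.0011 -0.0003  0.0006]
per row t [0.653 0.032 0.   ] rot [-1.8e-04 -6.0e-05  1.1e-04]
[ 0.42415992 -0.32206477  0.128     ]
```

drive_tool(
  series=[
    {"tx": 0.3, "ty": 0.15, "tz": 0, "ax": -0.001, "ay": 0, "az": 0.0005},
    {"tx": 0.3, "ty": 0, "tz": 0, "ax": 0, "ay": 0, "az": 0},
    {"tx": 0.4, "ty": 0, "tz": 0, "ax": 0, "ay": 0, "az": 0},
    {"tx": 0.4, "ty": 0, "tz": 0, "ax": 0, "ay": 0, "az": 0},
    {"tx": 0.4, "ty": 0, "tz": 0, "ax": 0, "ay": 0, "az": 0},
    {"tx": 0.4, "ty": 0, "tz": 0, "ax": 0, "ay": 0, "az": 0},
    {"tx": 0.4, "ty": 0, "tz": 0, "ax": 0, "ay": 0, "az": 0},
    {"tx": 0.4, "ty": 0, "tz": 0, "ax": 0, "ay": 0, "az": 0},
    {"tx": 0.3, "ty": 0, "tz": 0, "ax": 0, "ay": 0, "az": 0},
    {"tx": 0.2, "ty": 0, "tz": 0, "ax": 0, "ay": 0, "az": 0},
    {"tx": 0, "ty": 0, "tz": 0, "ax": 0, "ay": 0, "az": 0},
  ],
)

```text
time: 17.75
ee_pos: [0.538, 0.0091, 0.0705]
orientation: [[-0.002, 0.135, 0.991], [-0.0, 0.991, -0.135], [-1.0, -0.0, -0.002]]
ft_force: [-0.2, 0.7, 0.3]
width: 0.0883
```

```bash
python3 g.py .5385 .0093 .069 -7.8 6
```

```text
t 17.75 ee [0.538  0.0091 0.0705] w 0.0883 F [-0.2  0.7  0.3] q [-0.28  0.61  0.23  1.95 -0.23  0.61  1.54]
total t [0.07 0.01 0.02] rot [ 0.0001 -0.0007  0.0001]
per row t [0.012 0.002 0.004] rot [ 2.0e-05 -1.1e-04  2.0e-05]
```

drive_tool(
  series=[
    {"tx": 0.06, "ty": 0, "tz": 0, "ax": 0, "ay": 0, "az": 0},
    {"tx": 0, "ty": 0, "tz": 0, "ax": 0, "ay": 0, "az": 0},
    {"tx": 0, "ty": 0, "tz": 0, "ax": 0, "ay": 0, "az": 0},
    {"tx": 0, "ty": 0, "tz": 0, "ax": 0, "ay": 0, "az": 0},
    {"tx": 0, "ty": 0, "tz": 0, "ax": 0, "ay": 0, "az": 0},
    {"tx": 0, "ty": 0, "tz": 0, "ax": 0, "ay": 0, "az": 0},
    {"tx": 0, "ty": 0, "tz": 0, "ax": 0, "ay": 0, "az": 0},
  ],
  hand=1,
)

```text
time: 18.45
ee_pos: [0.5388, 0.0095, 0.0701]
orientation: [[-0.0, 0.135, 0.991], [0.0, 0.991, -0.135], [-1.0, 0.0, -0.0]]
ft_force: [0.2, 0.2, -1.7]
width: 0.051
```

drive_tool(
  series=[
    {"tx": -0.1, "ty": 0, "tz": 0, "ax": 0, "ay": 0, "az": 0},
    {"tx": -0.3, "ty": 0, "tz": 0, "ax": 0, "ay": 0, "az": 0},
    {"tx": -0.5, "ty": 0, "tz": 0, "ax": 0, "ay": 0, "az": 0},
    {"tx": -0.5, "ty": 0, "tz": 0, "ax": 0, "ay": 0, "az": 0},
    {"tx": -0.5, "ty": 0, "tz": 0, "ax": 0, "ay": 0, "az": 0},
    {"tx": -0.5, "ty": 0, "tz": 0, "ax": 0, "ay": 0, "az": 0},
    {"tx": -0.5, "ty": 0, "tz": 0, "ax": 0, "ay": 0, "az": 0},
    {"tx": -0.5, "ty": 0, "tz": 0, "ax": 0, "ay": 0, "az": 0},
    {"tx": -0.5, "ty": 0, "tz": 0, "ax": 0, "ay": 0, "az": 0},
    {"tx": -0.5, "ty": 0, "tz": 0, "ax": 0, "ay": 0, "az": 0},
    {"tx": -0.4, "ty": 0, "tz": 0, "ax": 0, "ay": 0, "az": 0},
    {"tx": -0.2, "ty": 0, "tz": 0, "ax": 0, "ay": 0, "az": 0},
    {"tx": 0, "ty": 0, "tz": 0, "ax": 0, "ay": 0, "az": 0},
  ],
)

```text
time: 19.75
ee_pos: [0.5379, 0.0092, 0.1795]
orientation: [[-0.001, 0.135, 0.991], [0.0, 0.991, -0.135], [-1.0, 0.0, -0.001]]
ft_force: [0.9, -0.2, -4.6]
width: 0.0511
```

```bash
python3 g.py .5415 -.3335 .17 -4.5 18
```

```text
t 19.75 ee [0.5379 0.0092 0.1795] w 0.0511 F [ 0.9 -0.2 -4.6] q [-0.33  0.43  0.29  1.9  -0.17  0.83  1.48]
total t [  0.47 -16.95   2.5 ] rot [-0.0183 -0.0003 -0.0001]
per row t [ 0.026 -0.942  0.139] rot [-1.01e-03 -2.00e-05 -0.00e+00]
```

drive_tool(
  series=[
    {"tx": 0, "ty": -0.3, "tz": 0.04, "ax": -0.001, "ay": 0, "az": 0},
    {"tx": 0, "ty": -0.6, "tz": 0.08, "ax": -0.001, "ay": 0, "az": 0},
    {"tx": 0, "ty": -0.92, "tz": 0.11, "ax": -0.001, "ay": 0, "az": 0},
    {"tx": 0, "ty": -0.92, "tz": 0.11, "ax": -0.001, "ay": 0, "az": 0},
    {"tx": 0, "ty": -0.92, "tz": 0.11, "ax": -0.001, "ay": 0, "az": 0},
    {"tx": 0, "ty": -0.92, "tz": 0.11, "ax": -0.001, "ay": 0, "az": 0},
    {"tx": 0, "ty": -0.92, "tz": 0.11, "ax": -0.001, "ay": 0, "az": 0},
    {"tx": 0, "ty": -0.92, "tz": 0.11, "ax": -0.001, "ay": 0, "az": 0},
    {"tx": 0, "ty": -0.92, "tz": 0.11, "ax": -0.001, "ay": 0, "az": 0},
    {"tx": 0, "ty": -0.92, "tz": 0.11, "ax": -0.001, "ay": 0, "az": 0},
    {"tx": 0, "ty": -0.92, "tz": 0.11, "ax": -0.001, "ay": 0, "az": 0},
    {"tx": 0, "ty": -0.92, "tz": 0.11, "ax": -0.001, "ay": 0, "az": 0},
    {"tx": 0, "ty": -0.92, "tz": 0.11, "ax": -0.001, "ay": 0, "az": 0},
    {"tx": 0, "ty": -0.92, "tz": 0.11, "ax": -0.001, "ay": 0, "az": 0},
    {"tx": 0, "ty": -0.92, "tz": 0.11, "ax": -0.001, "ay": 0, "az": 0},
    {"tx": 0, "ty": -0.92, "tz": 0.11, "ax": -0.001, "ay": 0, "az": 0},
    {"tx": 0, "ty": -0.92, "tz": 0.11, "ax": -0.001, "ay": 0, "az": 0},
    {"tx": 0, "ty": -0.6, "tz": 0.08, "ax": -0.001, "ay": 0, "az": 0},
    {"tx": 0, "ty": -0.2, "tz": 0.03, "ax": 0, "ay": 0, "az": 0},
    {"tx": 0, "ty": 0, "tz": 0, "ax": 0, "ay": 0, "az": 0},
  ],
)

```text
time: 21.75
ee_pos: [0.5264, -0.3359, 0.1691]
orientation: [[-0.023, 0.088, 0.996], [-0.003, 0.996, -0.088], [-1.0, -0.005, -0.022]]
ft_force: [-0.9, -0.4, -3.9]
width: 0.0513
```

```bash
python3 g.py .5415 -.3335 .09 -4.5 10
```

```text
t 21.75 ee [ 0.5264 -0.3359  0.1691] w 0.0513 F [-0.9 -0.4 -3.9] q [ 0.26  0.6   0.33  1.67 -0.21  0.93  2.15]
total t [3.94 0.21 0.83] rot [-0.003  -0.0072  0.0016]
per row t [0.394 0.021 0.083] rot [-0.0003  -0.00072  0.00016]
```

drive_tool(
  series=[
    {"tx": 0.1, "ty": 0.05, "tz": 0.15, "ax": -0.001, "ay": -0.002, "az": 0.0005},
    {"tx": 0.3, "ty": 0.05, "tz": 0.2, "ax": -0.001, "ay": -0.002, "az": 0.0005},
    {"tx": 0.4, "ty": 0, "tz": 0.15, "ax": 0, "ay": -0.002, "az": 0},
    {"tx": 0.4, "ty": 0, "tz": 0.1, "ax": 0, "ay": 0, "az": 0},
    {"tx": 0.4, "ty": 0, "tz": 0, "ax": 0, "ay": 0, "az": 0},
    {"tx": 0.4, "ty": 0, "tz": 0, "ax": 0, "ay": 0, "az": 0},
    {"tx": 0.4, "ty": 0, "tz": 0, "ax": 0, "ay": 0, "az": 0},
    {"tx": 0.4, "ty": 0, "tz": 0, "ax": 0, "ay": 0, "az": 0},
    {"tx": 0.3, "ty": 0, "tz": 0, "ax": 0, "ay": 0, "az": 0},
    {"tx": 0.1, "ty": 0, "tz": 0, "ax": 0, "ay": 0, "az": 0},
    {"tx": 0, "ty": 0, "tz": 0, "ax": 0, "ay": 0, "az": 0},
  ],
)

```text
time: 22.85
ee_pos: [0.5395, -0.3298, 0.0974]
orientation: [[-0.005, 0.076, 0.997], [0.003, 0.997, -0.076], [-1.0, 0.002, -0.005]]
ft_force: [0.6, 0.2, -4.7]
width: 0.0514
```

```bash
python3 g.py .5415 -.3335 .068 -4.5 6
```

```text
t 22.85 ee [ 0.5395 -0.3298  0.0974] w 0.0514 F [ 0.6  0.2 -4.7] q [ 0.28  0.7   0.28  1.69 -0.25  0.8   2.18]
total t [ 1.47 -0.18  0.12] rot [ 0.0007 -0.0015 -0.0007]
per row t [ 0.245 -0.03   0.02 ] rot [ 0.00012 -0.00025 -0.00012]
```

drive_tool(
  series=[
    {"tx": 0.25, "ty": 0, "tz": 0, "ax": 0, "ay": -0.0014, "az": -0.0006},
    {"tx": 0.3, "ty": 0, "tz": 0, "ax": 0, "ay": 0, "az": 0},
    {"tx": 0.3, "ty": 0, "tz": 0, "ax": 0, "ay": 0, "az": 0},
    {"tx": 0.25, "ty": 0, "tz": 0, "ax": 0, "ay": 0, "az": 0},
    {"tx": 0.15, "ty": 0, "tz": 0, "ax": 0, "ay": 0, "az": 0},
    {"tx": 0.05, "ty": 0, "tz": 0, "ax": 0, "ay": 0, "az": 0},
    {"tx": 0, "ty": 0, "tz": 0, "ax": 0, "ay": 0, "az": 0},
  ],
)

```text
time: 23.55
ee_pos: [0.5401, -0.3303, 0.0698]
orientation: [[0.001, 0.076, 0.997], [-0.001, 0.997, -0.076], [-1.0, -0.001, 0.001]]
ft_force: [0.5, 0.1, -4.4]
width: 0.0511
```

drive_tool(
  series=[
    {"tx": 0.06, "ty": 0, "tz": 0, "ax": 0, "ay": 0, "az": 0},
    {"tx": 0.06, "ty": 0, "tz": 0, "ax": 0, "ay": 0, "az": 0},
  ],
)

```text
time: 23.75
ee_pos: [0.5407, -0.3304, 0.0681]
orientation: [[0.003, 0.076, 0.997], [-0.001, 0.997, -0.076], [-1.0, -0.001, 0.003]]
ft_force: [-2.1, 3.0, 7.9]
width: 0.0511
```

Contact with the tray floor, so I'll release and lift.

drive_tool(
  series=[
    {"tx": 0, "ty": 0, "tz": 0, "ax": 0, "ay": 0, "az": 0},
    {"tx": 0, "ty": 0, "tz": 0, "ax": 0, "ay": 0, "az": 0},
    {"tx": 0, "ty": 0, "tz": 0, "ax": 0, "ay": 0, "az": 0},
    {"tx": 0, "ty": 0, "tz": 0, "ax": 0, "ay": 0, "az": 0},
    {"tx": 0, "ty": 0, "tz": 0, "ax": 0, "ay": 0, "az": 0},
    {"tx": 0, "ty": 0, "tz": 0, "ax": 0, "ay": 0, "az": 0},
  ],
  hand=0,
)

```text
time: 24.35
ee_pos: [0.5427, -0.332, 0.0704]
orientation: [[0.007, 0.076, 0.997], [-0.004, 0.997, -0.076], [-1.0, -0.003, 0.007]]
ft_force: [-0.3, 0.2, 0.3]
width: 0.088
```

drive_tool(
  series=[
    {"tx": -0.2, "ty": 0, "tz": 0, "ax": 0, "ay": 0.001, "az": 0},
    {"tx": -0.4, "ty": 0, "tz": 0, "ax": 0, "ay": 0, "az": 0},
    {"tx": -0.6, "ty": 0, "tz": 0, "ax": 0, "ay": 0, "az": 0},
    {"tx": -0.6, "ty": 0, "tz": 0, "ax": 0, "ay": 0, "az": 0},
    {"tx": -0.6, "ty": 0, "tz": 0, "ax": 0, "ay": 0, "az": 0},
    {"tx": -0.6, "ty": 0, "tz": 0, "ax": 0, "ay": 0, "az": 0},
    {"tx": -0.6, "ty": 0, "tz": 0, "ax": 0, "ay": 0, "az": 0},
    {"tx": -0.6, "ty": 0, "tz": 0, "ax": 0, "ay": 0, "az": 0},
    {"tx": -0.6, "ty": 0, "tz": 0, "ax": 0, "ay": 0, "az": 0},
    {"tx": -0.4, "ty": 0, "tz": 0, "ax": 0, "ay": 0, "az": 0},
    {"tx": -0.1, "ty": 0, "tz": 0, "ax": 0, "ay": 0, "az": 0},
  ],
)

```text
time: 25.45
ee_pos: [0.5429, -0.3321, 0.1879]
orientation: [[0.007, 0.077, 0.997], [-0.005, 0.997, -0.077], [-1.0, -0.004, 0.007]]
ft_force: [-0.3, -0.1, 0.6]
width: 0.0884
```

```bash
python3 g.py .6025 .0028 .18 82.2 18;python3 g.py .6025 .0028 .18 -97.8 18
```

```text
t 25.45 ee [ 0.5429 -0.3321  0.1879] w 0.0884 F [-0.3 -0.1  0.6] q [ 0.25  0.58  0.32  1.64 -0.21  0.95  2.14]
total t [ 0.33 16.93  1.69] rot [-0.4811  0.0007  0.0028]
per row t [0.018 0.94  0.094] rot [-2.673e-02  4.000e-05  1.500e-04]
t 25.45 ee [ 0.5429 -0.3321  0.1879] w 0.0884 F [-0.3 -0.1  0.6] q [ 0.25  0.58  0.32  1.64 -0.21  0.95  2.14]
total t [ 0.33 16.93  1.69] rot [ 0.5189  0.0028 -0.0007]
per row t [0.018 0.94  0.094] rot [ 2.883e-02  1.600e-04 -4.000e-05]
```

drive_tool(
  series=[
    {"tx": 0, "ty": 0, "tz": 0, "ax": 0.02, "ay": 0.001, "az": 0},
    {"tx": 0, "ty": 0, "tz": 0, "ax": 0.04, "ay": 0, "az": 0},
    {"tx": 0, "ty": 0, "tz": 0, "ax": 0.045, "ay": 0, "az": 0},
    {"tx": 0, "ty": 0, "tz": 0, "ax": 0.045, "ay": 0, "az": 0},
    {"tx": 0, "ty": 0, "tz": 0, "ax": 0.045, "ay": 0, "az": 0},
    {"tx": 0, "ty": 0, "tz": 0, "ax": 0.045, "ay": 0, "az": 0},
    {"tx": 0, "ty": 0, "tz": 0, "ax": 0.045, "ay": 0, "az": 0},
    {"tx": 0, "ty": 0, "tz": 0, "ax": 0.045, "ay": 0, "az": 0},
    {"tx": 0, "ty": 0, "tz": 0, "ax": 0.045, "ay": 0, "az": 0},
    {"tx": 0, "ty": 0, "tz": 0, "ax": 0.045, "ay": 0, "az": 0},
    {"tx": 0, "ty": 0, "tz": 0, "ax": 0.04, "ay": 0, "az": 0},
    {"tx": 0, "ty": 0, "tz": 0, "ax": 0.03, "ay": 0, "az": 0},
    {"tx": 0, "ty": 0, "tz": 0, "ax": 0.01, "ay": 0, "az": 0},
  ],
)

```text
time: 26.75
ee_pos: [0.5403, -0.3294, 0.1838]
orientation: [[-0.005, 0.99, -0.142], [0.001, -0.142, -0.99], [-1.0, -0.005, 0.0]]
ft_force: [0.4, -0.2, -0.0]
width: 0.0882
```

```bash
python3 g.py .6025 .0028 .18 -97.8 18
```

```text
t 26.75 ee [ 0.5403 -0.3294  0.1838] w 0.0882 F [ 0.4 -0.2 -0. ] q [-0.01  0.68  0.73  1.66 -0.51  1.01  0.75]
total t [  0.18   0.73 -16.88] rot [-0.0019  0.      0.0016]
per row t [ 0.01   0.04  -0.938] rot [-1.e-04  0.e+00  9.e-05]
```

drive_tool(
  series=[
    {"tx": 0, "ty": 0, "tz": -0.3, "ax": 0, "ay": 0, "az": 0},
    {"tx": 0, "ty": 0.04, "tz": -0.6, "ax": 0, "ay": 0, "az": 0},
    {"tx": 0, "ty": 0.04, "tz": -0.93, "ax": 0, "ay": 0, "az": 0},
    {"tx": 0, "ty": 0.04, "tz": -0.93, "ax": 0, "ay": 0, "az": 0},
    {"tx": 0, "ty": 0.04, "tz": -0.93, "ax": 0, "ay": 0, "az": 0},
    {"tx": 0, "ty": 0.04, "tz": -0.93, "ax": 0, "ay": 0, "az": 0},
    {"tx": 0, "ty": 0.04, "tz": -0.93, "ax": 0, "ay": 0, "az": 0},
    {"tx": 0, "ty": 0.04, "tz": -0.93, "ax": 0, "ay": 0, "az": 0},
    {"tx": 0, "ty": 0.04, "tz": -0.93, "ax": 0, "ay": 0, "az": 0},
    {"tx": 0, "ty": 0.04, "tz": -0.93, "ax": 0, "ay": 0, "az": 0},
    {"tx": 0, "ty": 0.04, "tz": -0.93, "ax": 0, "ay": 0, "az": 0},
    {"tx": 0, "ty": 0.04, "tz": -0.93, "ax": 0, "ay": 0, "az": 0},
    {"tx": 0, "ty": 0.04, "tz": -0.93, "ax": 0, "ay": 0, "az": 0},
    {"tx": 0, "ty": 0.04, "tz": -0.93, "ax": 0, "ay": 0, "az": 0},
    {"tx": 0, "ty": 0.04, "tz": -0.93, "ax": 0, "ay": 0, "az": 0},
    {"tx": 0, "ty": 0.04, "tz": -0.93, "ax": 0, "ay": 0, "az": 0},
    {"tx": 0, "ty": 0.04, "tz": -0.93, "ax": 0, "ay": 0, "az": 0},
    {"tx": 0, "ty": 0.02, "tz": -0.5, "ax": 0, "ay": 0, "az": 0},
    {"tx": 0, "ty": 0, "tz": -0.2, "ax": 0, "ay": 0, "az": 0},
    {"tx": 0, "ty": 0, "tz": 0, "ax": 0, "ay": 0, "az": 0},
  ],
)

```text
time: 28.75
ee_pos: [0.5933, 0.0125, 0.1817]
orientation: [[-0.012, 0.994, -0.108], [0.013, -0.108, -0.994], [-1.0, -0.013, -0.012]]
ft_force: [-0.1, -0.3, 0.5]
width: 0.088
```

```bash
python3 g.py .6025 .0028 .13 -97.8 8
```

```text
t 28.75 ee [0.5933 0.0125 0.1817] w 0.088 F [-0.1 -0.3  0.5] q [-0.6   0.62  0.73  1.76 -0.5   0.97  0.23]
total t [2.57 0.54 0.46] rot [ 0.0089 -0.0036  0.0042]
per row t [0.321 0.068 0.058] rot [ 0.00111 -0.00045  0.00052]
```

drive_tool(
  series=[
    {"tx": 0.2, "ty": 0.15, "tz": 0.1, "ax": 0.003, "ay": -0.0015, "az": 0.002},
    {"tx": 0.3, "ty": 0.15, "tz": 0.1, "ax": 0.003, "ay": -0.0015, "az": 0.002},
    {"tx": 0.4, "ty": 0.1, "tz": 0.05, "ax": 0.002, "ay": 0, "az": 0},
    {"tx": 0.4, "ty": 0, "tz": 0, "ax": 0, "ay": 0, "az": 0},
    {"tx": 0.4, "ty": 0, "tz": 0, "ax": 0, "ay": 0, "az": 0},
    {"tx": 0.4, "ty": 0, "tz": 0, "ax": 0, "ay": 0, "az": 0},
    {"tx": 0.2, "ty": 0, "tz": 0, "ax": 0, "ay": 0, "az": 0},
    {"tx": 0, "ty": 0, "tz": 0, "ax": 0, "ay": 0, "az": 0},
  ],
)

```text
time: 29.55
ee_pos: [0.5999, 0.0017, 0.1305]
orientation: [[-0.001, 0.99, -0.141], [-0.001, -0.141, -0.99], [-1.0, -0.001, 0.001]]
ft_force: [0.3, 0.3, 0.9]
width: 0.0877
```

```bash
python3 g.py .6025 .0028 .03 -97.8 8; python3 -c "
from h import *
c=snap('scene')['image'][:,:,::-1]; cv2.imwrite('pics/s3.png',cv2.resize(c[60:306,50:378],(800,600),interpolation=cv2.INTER_CUBIC))"
```

```text
t 29.55 ee [0.5999 0.0017 0.1305] w 0.0877 F [0.3 0.3 0.9] q [-0.56  0.69  0.69  1.79 -0.56  0.87  0.25]
total t [ 5.02  0.13 -0.08] rot [-0.0016  0.0004  0.0004]
per row t [ 0.628  0.016 -0.01 ] rot [-2.e-04  5.e-05  5.e-05]
```

View pics/s3.png

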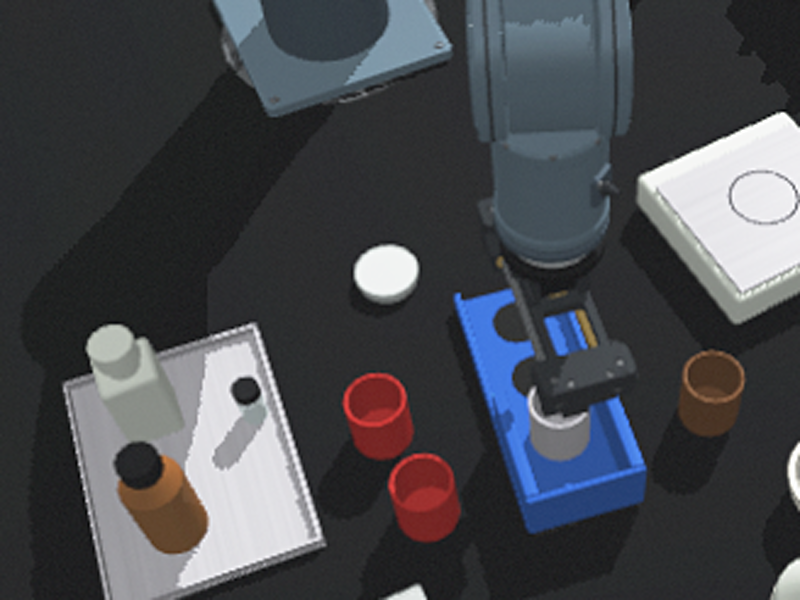

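Both bottles stand upright on the tray: white cap at (113,340), amber cap at (138,463). The vial at (246,390) hasn't moved, and the beaker at (558,425) lies in line under the open jaws. Descending.

drive_tool(
  series=[
    {"tx": 0.2, "ty": 0.1, "tz": -0.06, "ax": -0.001, "ay": 0, "az": 0},
    {"tx": 0.4, "ty": 0, "tz": 0, "ax": 0, "ay": 0, "az": 0},
    {"tx": 0.4, "ty": 0, "tz": 0, "ax": 0, "ay": 0, "az": 0},
    {"tx": 0.4, "ty": 0, "tz": 0, "ax": 0, "ay": 0, "az": 0},
    {"tx": 0.4, "ty": 0, "tz": 0, "ax": 0, "ay": 0, "az": 0},
    {"tx": 0.4, "ty": 0, "tz": 0, "ax": 0, "ay": 0, "az": 0},
    {"tx": 0.4, "ty": 0, "tz": 0, "ax": 0, "ay": 0, "az": 0},
    {"tx": 0.2, "ty": 0, "tz": 0, "ax": 0, "ay": 0, "az": 0},
    {"tx": 0, "ty": 0, "tz": 0, "ax": 0, "ay": 0, "az": 0},
  ],
)

```text
time: 30.5
ee_pos: [0.6025, 0.003, 0.0698]
orientation: [[-0.001, 0.991, -0.137], [-0.001, -0.137, -0.991], [-1.0, -0.001, 0.001]]
ft_force: [0.1, -0.7, 0.3]
width: 0.088
```

```bash
python3 g.py .6025 .0028 .03 -97.8 8
```

```text
t 30.5 ee [0.6025 0.003  0.0698] w 0.088 F [ 0.1 -0.7  0.3] q [-0.52  0.78  0.62  1.8  -0.62  0.77  0.3 ]
total t [1.99 0.   0.01] rot [-0.0003  0.0003  0.0002]
per row t [0.249 0.    0.001] rot [-4.e-05  3.e-05  2.e-05]
```

drive_tool(
  series=[
    {"tx": 0.3, "ty": 0, "tz": 0, "ax": 0, "ay": 0, "az": 0},
    {"tx": 0.3, "ty": 0, "tz": 0, "ax": 0, "ay": 0, "az": 0},
    {"tx": 0.3, "ty": 0, "tz": 0, "ax": 0, "ay": 0, "az": 0},
    {"tx": 0.3, "ty": 0, "tz": 0, "ax": 0, "ay": 0, "az": 0},
    {"tx": 0.3, "ty": 0, "tz": 0, "ax": 0, "ay": 0, "az": 0},
    {"tx": 0.2, "ty": 0, "tz": 0, "ax": 0, "ay": 0, "az": 0},
    {"tx": 0.1, "ty": 0, "tz": 0, "ax": 0, "ay": 0, "az": 0},
    {"tx": 0, "ty": 0, "tz": 0, "ax": 0, "ay": 0, "az": 0},
  ],
)

```text
time: 31.3
ee_pos: [0.6029, 0.003, 0.0309]
orientation: [[0.0, 0.991, -0.137], [-0.001, -0.137, -0.991], [-1.0, 0.0, 0.001]]
ft_force: [0.3, -0.2, 0.8]
width: 0.0882
```

drive_tool(
  series=[
    {"tx": 0, "ty": 0, "tz": 0, "ax": 0, "ay": 0, "az": 0},
    {"tx": 0, "ty": 0, "tz": 0, "ax": 0, "ay": 0, "az": 0},
    {"tx": 0, "ty": 0, "tz": 0, "ax": 0, "ay": 0, "az": 0},
    {"tx": 0, "ty": 0, "tz": 0, "ax": 0, "ay": 0, "az": 0},
    {"tx": 0, "ty": 0, "tz": 0, "ax": 0, "ay": 0, "az": 0},
    {"tx": 0, "ty": 0, "tz": 0, "ax": 0, "ay": 0, "az": 0},
    {"tx": 0, "ty": 0, "tz": 0, "ax": 0, "ay": 0, "az": 0},
  ],
  hand=1,
)

```text
time: 32.0
ee_pos: [0.6033, 0.0029, 0.0316]
orientation: [[0.001, 0.991, -0.137], [-0.001, -0.137, -0.991], [-1.0, 0.001, 0.001]]
ft_force: [0.2, 0.6, 0.0]
width: 0.0525
```

drive_tool(
  series=[
    {"tx": -0.1, "ty": 0, "tz": 0, "ax": 0, "ay": 0, "az": 0},
    {"tx": -0.3, "ty": 0, "tz": 0, "ax": 0, "ay": 0, "az": 0},
    {"tx": -0.5, "ty": 0, "tz": 0, "ax": 0, "ay": 0, "az": 0},
    {"tx": -0.5, "ty": 0, "tz": 0, "ax": 0, "ay": 0, "az": 0},
    {"tx": -0.5, "ty": 0, "tz": 0, "ax": 0, "ay": 0, "az": 0},
    {"tx": -0.5, "ty": 0, "tz": 0, "ax": 0, "ay": 0, "az": 0},
    {"tx": -0.5, "ty": 0, "tz": 0, "ax": 0, "ay": 0, "az": 0},
    {"tx": -0.5, "ty": 0, "tz": 0, "ax": 0, "ay": 0, "az": 0},
    {"tx": -0.5, "ty": 0, "tz": 0, "ax": 0, "ay": 0, "az": 0},
    {"tx": -0.5, "ty": 0, "tz": 0, "ax": 0, "ay": 0, "az": 0},
    {"tx": -0.5, "ty": 0, "tz": 0, "ax": 0, "ay": 0, "az": 0},
    {"tx": -0.5, "ty": 0, "tz": 0, "ax": 0, "ay": 0, "az": 0},
    {"tx": -0.4, "ty": 0, "tz": 0, "ax": 0, "ay": 0, "az": 0},
    {"tx": -0.2, "ty": 0, "tz": 0, "ax": 0, "ay": 0, "az": 0},
    {"tx": 0, "ty": 0, "tz": 0, "ax": 0, "ay": 0, "az": 0},
  ],
)

```text
time: 33.5
ee_pos: [0.6035, 0.0029, 0.1638]
orientation: [[0.003, 0.991, -0.137], [-0.0, -0.137, -0.991], [-1.0, 0.003, -0.0]]
ft_force: [0.1, -0.7, -1.9]
width: 0.0522
```

```bash
python3 g.py .4717 .2866 .16 -97.8 18; python3 g.py .4717 .2866 .16 -50 18
```

```text
t 33.5 ee [0.6035 0.0029 0.1638] w 0.0522 F [ 0.1 -0.7 -1.9] q [-0.58  0.65  0.72  1.76 -0.52  0.93  0.22]
total t [  0.17  -8.47 -13.14] rot [-0.0005 -0.0001 -0.001 ]
per row t [ 0.009 -0.471 -0.73 ] rot [-3.e-05 -1.e-05 -5.e-05]
t 33.5 ee [0.6035 0.0029 0.1638] w 0.0522 F [ 0.1 -0.7 -1.9] q [-0.58  0.65  0.72  1.76 -0.52  0.93  0.22]
total t [  0.17  -8.47 -13.14] rot [-0.266   0.0003 -0.0009]
per row t [ 0.009 -0.471 -0.73 ] rot [-1.478e-02  2.000e-05 -5.000e-05]
```

drive_tool(
  series=[
    {"tx": 0, "ty": -0.15, "tz": -0.24, "ax": 0, "ay": 0, "az": 0},
    {"tx": 0, "ty": -0.3, "tz": -0.48, "ax": 0, "ay": 0, "az": 0},
    {"tx": 0, "ty": -0.47, "tz": -0.73, "ax": 0, "ay": 0, "az": 0},
    {"tx": 0, "ty": -0.47, "tz": -0.73, "ax": 0, "ay": 0, "az": 0},
    {"tx": 0, "ty": -0.47, "tz": -0.73, "ax": 0, "ay": 0, "az": 0},
    {"tx": 0, "ty": -0.47, "tz": -0.73, "ax": 0, "ay": 0, "az": 0},
    {"tx": 0, "ty": -0.47, "tz": -0.73, "ax": 0, "ay": 0, "az": 0},
    {"tx": 0, "ty": -0.47, "tz": -0.73, "ax": 0, "ay": 0, "az": 0},
    {"tx": 0, "ty": -0.47, "tz": -0.73, "ax": 0, "ay": 0, "az": 0},
    {"tx": 0, "ty": -0.47, "tz": -0.73, "ax": 0, "ay": 0, "az": 0},
    {"tx": 0, "ty": -0.47, "tz": -0.73, "ax": 0, "ay": 0, "az": 0},
    {"tx": 0, "ty": -0.47, "tz": -0.73, "ax": 0, "ay": 0, "az": 0},
    {"tx": 0, "ty": -0.47, "tz": -0.73, "ax": 0, "ay": 0, "az": 0},
    {"tx": 0, "ty": -0.47, "tz": -0.73, "ax": 0, "ay": 0, "az": 0},
    {"tx": 0, "ty": -0.47, "tz": -0.73, "ax": 0, "ay": 0, "az": 0},
    {"tx": 0, "ty": -0.47, "tz": -0.73, "ax": 0, "ay": 0, "az": 0},
    {"tx": 0, "ty": -0.47, "tz": -0.73, "ax": 0, "ay": 0, "az": 0},
    {"tx": 0, "ty": -0.4, "tz": -0.6, "ax": 0, "ay": 0, "az": 0},
    {"tx": 0, "ty": -0.2, "tz": -0.3, "ax": 0, "ay": 0, "az": 0},
    {"tx": 0, "ty": 0, "tz": 0, "ax": 0, "ay": 0, "az": 0},
  ],
)

```text
time: 35.5
ee_pos: [0.4539, 0.299, 0.1552]
orientation: [[-0.016, 0.992, -0.124], [-0.002, -0.124, -0.992], [-1.0, -0.016, 0.004]]
ft_force: [0.7, -1.0, -1.3]
width: 0.0522
```

```bash
python3 g.py .4717 .2866 .09 -97.8 10
```

```text
t 35.5 ee [0.4539 0.299  0.1552] w 0.0522 F [ 0.7 -1.  -1.3] q [-1.21  0.58  0.74  1.91 -0.52  0.87 -0.32]
total t [3.25 1.01 0.49] rot [0.0038 0.0013 0.0051]
per row t [0.325 0.101 0.049] rot [0.00038 0.00013 0.00051]
```

drive_tool(
  series=[
    {"tx": 0.1, "ty": 0.2, "tz": 0.1, "ax": 0.002, "ay": 0.0005, "az": 0.002},
    {"tx": 0.3, "ty": 0.3, "tz": 0.15, "ax": 0.001, "ay": 0.0005, "az": 0.002},
    {"tx": 0.4, "ty": 0.2, "tz": 0.1, "ax": 0, "ay": 0, "az": 0},
    {"tx": 0.4, "ty": 0.1, "tz": 0.05, "ax": 0, "ay": 0, "az": 0},
    {"tx": 0.4, "ty": 0, "tz": 0, "ax": 0, "ay": 0, "az": 0},
    {"tx": 0.3, "ty": 0, "tz": 0, "ax": 0, "ay": 0, "az": 0},
    {"tx": 0.2, "ty": 0, "tz": 0, "ax": 0, "ay": 0, "az": 0},
    {"tx": 0, "ty": 0, "tz": 0, "ax": 0, "ay": 0, "az": 0},
  ],
)

```text
time: 36.3
ee_pos: [0.4713, 0.2836, 0.1085]
orientation: [[-0.003, 0.99, -0.14], [-0.003, -0.14, -0.99], [-1.0, -0.002, 0.004]]
ft_force: [0.1, -0.0, -1.3]
width: 0.0524
```

```bash
python3 g.py .4717 .2866 .0756 -97.8 10
```

```text
t 36.3 ee [0.4713 0.2836 0.1085] w 0.0524 F [ 0.1 -0.  -1.3] q [-1.13  0.65  0.68  1.93 -0.58  0.77 -0.25]
total t [ 1.64  0.   -0.16] rot [-0.0014  0.0011  0.0007]
per row t [ 0.164  0.    -0.016] rot [-1.4e-04  1.1e-04  7.0e-05]
```

drive_tool(
  series=[
    {"tx": 0.2, "ty": 0, "tz": -0.12, "ax": -0.001, "ay": 0.001, "az": 0.0007},
    {"tx": 0.3, "ty": 0, "tz": 0, "ax": 0, "ay": 0, "az": 0},
    {"tx": 0.3, "ty": 0, "tz": 0, "ax": 0, "ay": 0, "az": 0},
    {"tx": 0.3, "ty": 0, "tz": 0, "ax": 0, "ay": 0, "az": 0},
    {"tx": 0.15, "ty": 0, "tz": 0, "ax": 0, "ay": 0, "az": 0},
    {"tx": 0.05, "ty": 0, "tz": 0, "ax": 0, "ay": 0, "az": 0},
    {"tx": 0, "ty": 0, "tz": 0, "ax": 0, "ay": 0, "az": 0},
  ],
)

```text
time: 37.0
ee_pos: [0.4715, 0.2869, 0.0804]
orientation: [[0.0, 0.991, -0.135], [0.001, -0.135, -0.991], [-1.0, 0.0, -0.001]]
ft_force: [0.1, -0.7, -1.0]
width: 0.0523
```

```bash
python3 g.py .4717 .2866 .0756 -97.8 10
```

```text
t 37.0 ee [0.4715 0.2869 0.0804] w 0.0523 F [ 0.1 -0.7 -1. ] q [-1.1   0.7   0.64  1.93 -0.62  0.72 -0.22]
total t [0.24 0.01 0.02] rot [ 0.0001 -0.0002 -0.0001]
per row t [0.024 0.001 0.002] rot [ 1.e-05 -2.e-05 -1.e-05]
```

drive_tool(
  series=[
    {"tx": 0.08, "ty": 0, "tz": 0, "ax": 0, "ay": 0, "az": 0},
    {"tx": 0.08, "ty": 0, "tz": 0, "ax": 0, "ay": 0, "az": 0},
    {"tx": 0.06, "ty": 0, "tz": 0, "ax": 0, "ay": 0, "az": 0},
  ],
)

```text
time: 37.3
ee_pos: [0.4719, 0.2872, 0.0762]
orientation: [[0.001, 0.991, -0.136], [0.001, -0.136, -0.991], [-1.0, 0.001, -0.001]]
ft_force: [-0.1, 0.4, -1.2]
width: 0.0525
```

drive_tool(
  series=[
    {"tx": 0.05, "ty": 0, "tz": 0, "ax": 0, "ay": 0, "az": 0},
    {"tx": 0.05, "ty": 0, "tz": 0, "ax": 0, "ay": 0, "az": 0},
  ],
)

```text
time: 37.5
ee_pos: [0.472, 0.2872, 0.0755]
orientation: [[0.0, 0.991, -0.136], [0.002, -0.136, -0.991], [-1.0, 0.0, -0.002]]
ft_force: [-6.1, -1.5, 18.9]
width: 0.0523
```

Contact with the plate. Releasing and lifting clear.

drive_tool(
  series=[
    {"tx": 0, "ty": 0, "tz": 0, "ax": 0, "ay": 0, "az": 0},
    {"tx": 0, "ty": 0, "tz": 0, "ax": 0, "ay": 0, "az": 0},
    {"tx": 0, "ty": 0, "tz": 0, "ax": 0, "ay": 0, "az": 0},
    {"tx": 0, "ty": 0, "tz": 0, "ax": 0, "ay": 0, "az": 0},
    {"tx": 0, "ty": 0, "tz": 0, "ax": 0, "ay": 0, "az": 0},
    {"tx": 0, "ty": 0, "tz": 0, "ax": 0, "ay": 0, "az": 0},
  ],
  hand=0,
)

```text
time: 38.1
ee_pos: [0.4727, 0.2875, 0.0761]
orientation: [[0.002, 0.991, -0.136], [0.003, -0.136, -0.991], [-1.0, 0.001, -0.004]]
ft_force: [-1.2, -0.3, 0.4]
width: 0.0881
```

drive_tool(
  series=[
    {"tx": -0.2, "ty": 0, "tz": 0, "ax": 0, "ay": 0, "az": 0},
    {"tx": -0.4, "ty": 0, "tz": 0, "ax": 0, "ay": 0, "az": 0},
    {"tx": -0.6, "ty": 0, "tz": 0, "ax": 0, "ay": 0, "az": 0},
    {"tx": -0.6, "ty": 0, "tz": 0, "ax": 0, "ay": 0, "az": 0},
    {"tx": -0.6, "ty": 0, "tz": 0, "ax": 0, "ay": 0, "az": 0},
    {"tx": -0.6, "ty": 0, "tz": 0, "ax": 0, "ay": 0, "az": 0},
    {"tx": -0.6, "ty": 0, "tz": 0, "ax": 0, "ay": 0, "az": 0},
    {"tx": -0.6, "ty": 0, "tz": 0, "ax": 0, "ay": 0, "az": 0},
    {"tx": -0.6, "ty": 0, "tz": 0, "ax": 0, "ay": 0, "az": 0},
    {"tx": -0.5, "ty": 0, "tz": 0, "ax": 0, "ay": 0, "az": 0},
    {"tx": -0.2, "ty": 0, "tz": 0, "ax": 0, "ay": 0, "az": 0},
  ],
)

```text
time: 39.2
ee_pos: [0.473, 0.2872, 0.1972]
orientation: [[0.003, 0.991, -0.136], [0.005, -0.136, -0.991], [-1.0, 0.003, -0.005]]
ft_force: [0.0, -0.1, -0.0]
width: 0.0878
```

```bash
python3 g.py .5415 -.3315 .19 -4.5 32; python3 -c "
from h import *
c=snap('scene')['image'][:,:,::-1]; cv2.imwrite('pics/s4.png',cv2.resize(c[60:300,240:560],(800,600),interpolation=cv2.INTER_CUBIC))"
```

```text
t 39.2 ee [0.473  0.2872 0.1972] w 0.0878 F [ 0.  -0.1 -0. ] q [-1.21  0.53  0.79  1.87 -0.47  0.93 -0.34]
total t [ 0.22  7.61 30.18] rot [-0.5185 -0.0006 -0.002 ]
per row t [0.007 0.238 0.943] rot [-1.62e-02 -2.00e-05 -6.00e-05]
```

View pics/s4.png

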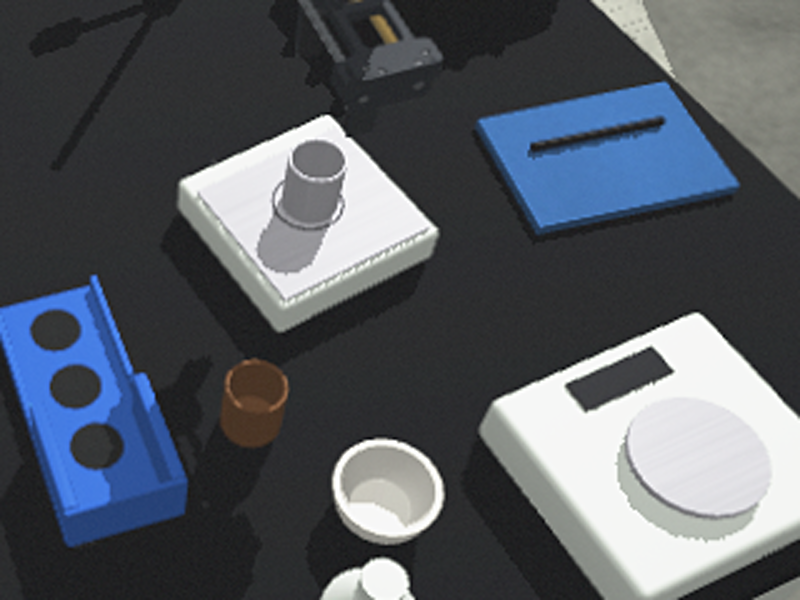

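The beaker stands upright inside the ring: rim at (317,160), base at (308,203), with the ring visible evenly around it. The three rack places are empty, with discs at (56,330), (77,386), (98,446). Next I'll turn the gripper back.

drive_tool(
  series=[
    {"tx": 0, "ty": 0, "tz": 0, "ax": -0.02, "ay": 0, "az": 0},
    {"tx": 0, "ty": 0, "tz": 0, "ax": -0.04, "ay": 0, "az": 0},
    {"tx": 0, "ty": 0, "tz": 0, "ax": -0.045, "ay": 0, "az": 0},
    {"tx": 0, "ty": 0, "tz": 0, "ax": -0.045, "ay": 0, "az": 0},
    {"tx": 0, "ty": 0, "tz": 0, "ax": -0.045, "ay": 0, "az": 0},
    {"tx": 0, "ty": 0, "tz": 0, "ax": -0.045, "ay": 0, "az": 0},
    {"tx": 0, "ty": 0, "tz": 0, "ax": -0.045, "ay": 0, "az": 0},
    {"tx": 0, "ty": 0, "tz": 0, "ax": -0.045, "ay": 0, "az": 0},
    {"tx": 0, "ty": 0, "tz": 0, "ax": -0.045, "ay": 0, "az": 0},
    {"tx": 0, "ty": 0, "tz": 0, "ax": -0.045, "ay": 0, "az": 0},
    {"tx": 0, "ty": 0, "tz": 0, "ax": -0.04, "ay": 0, "az": 0},
    {"tx": 0, "ty": 0, "tz": 0, "ax": -0.03, "ay": 0, "az": 0},
    {"tx": 0, "ty": 0, "tz": 0, "ax": -0.01, "ay": 0, "az": 0},
  ],
)

```text
time: 40.55
ee_pos: [0.4693, 0.2852, 0.1921]
orientation: [[-0.005, 0.07, 0.998], [-0.003, 0.998, -0.07], [-1.0, -0.003, -0.005]]
ft_force: [-0.6, -0.0, 0.2]
width: 0.0882
```

```bash
python3 g.py .5415 -.3315 .19 -4.5 33; python3 -c "
from m import *
for n,u,v,z in [('front',56,330,.006),('mid',77,386,.006),('rear',98,446,.006),('bk',317,160,.11)]: P(n,s,((u+.5)*.4+239.5,(v+.5)*.4+59.5),z)
"
```

```text
t 40.55 ee [0.4693 0.2852 0.1921] w 0.0882 F [-0.6 -0.   0.2] q [-0.92  0.44  0.38  1.86 -0.21  0.88  1.06]
total t [  0.18 -30.5    5.76] rot [ 0.0027 -0.0015  0.001 ]
per row t [ 0.005 -0.924  0.175] rot [ 8.e-05 -5.e-05  3.e-05]
front [473.2  20.6]
mid [537.6  12.3]
rear [602.1   2.7]
bk [472.9 286.5]
```

drive_tool(
  series=[
    {"tx": 0, "ty": -0.4, "tz": 0.08, "ax": 0, "ay": 0, "az": 0},
    {"tx": 0, "ty": -0.7, "tz": 0.14, "ax": 0, "ay": 0, "az": 0},
    {"tx": 0, "ty": -0.95, "tz": 0.18, "ax": 0, "ay": 0, "az": 0},
    {"tx": 0, "ty": -0.95, "tz": 0.18, "ax": 0, "ay": 0, "az": 0},
    {"tx": 0, "ty": -0.95, "tz": 0.18, "ax": 0, "ay": 0, "az": 0},
    {"tx": 0, "ty": -0.95, "tz": 0.18, "ax": 0, "ay": 0, "az": 0},
    {"tx": 0, "ty": -0.95, "tz": 0.18, "ax": 0, "ay": 0, "az": 0},
    {"tx": 0, "ty": -0.95, "tz": 0.18, "ax": 0, "ay": 0, "az": 0},
    {"tx": 0, "ty": -0.95, "tz": 0.18, "ax": 0, "ay": 0, "az": 0},
    {"tx": 0, "ty": -0.95, "tz": 0.18, "ax": 0, "ay": 0, "az": 0},
    {"tx": 0, "ty": -0.95, "tz": 0.18, "ax": 0, "ay": 0, "az": 0},
    {"tx": 0, "ty": -0.95, "tz": 0.18, "ax": 0, "ay": 0, "az": 0},
    {"tx": 0, "ty": -0.95, "tz": 0.18, "ax": 0, "ay": 0, "az": 0},
    {"tx": 0, "ty": -0.95, "tz": 0.18, "ax": 0, "ay": 0, "az": 0},
    {"tx": 0, "ty": -0.95, "tz": 0.18, "ax": 0, "ay": 0, "az": 0},
    {"tx": 0, "ty": -0.95, "tz": 0.18, "ax": 0, "ay": 0, "az": 0},
    {"tx": 0, "ty": -0.95, "tz": 0.18, "ax": 0, "ay": 0, "az": 0},
    {"tx": 0, "ty": -0.95, "tz": 0.18, "ax": 0, "ay": 0, "az": 0},
    {"tx": 0, "ty": -0.95, "tz": 0.18, "ax": 0, "ay": 0, "az": 0},
    {"tx": 0, "ty": -0.7, "tz": 0.14, "ax": 0, "ay": 0, "az": 0},
  ],
)

```text
time: 42.55
ee_pos: [0.4988, -0.1169, 0.1916]
orientation: [[-0.014, 0.106, 0.994], [-0.011, 0.994, -0.106], [-1.0, -0.012, -0.012]]
ft_force: [0.0, 0.2, 0.8]
width: 0.088
```

```bash
python3 g.py .5415 -.3315 .18 -4.5 13
```

```text
t 42.55 ee [ 0.4988 -0.1169  0.1916] w 0.088 F [0.  0.2 0.8] q [-0.26  0.4   0.5   1.96 -0.23  0.85  1.82]
total t [  0.67 -10.43   3.27] rot [-0.0088 -0.004   0.0039]
per row t [ 0.051 -0.803  0.251] rot [-0.00068 -0.00031  0.0003 ]
```

drive_tool(
  series=[
    {"tx": 0, "ty": -0.6, "tz": 0.2, "ax": -0.001, "ay": -0.0005, "az": 0.0005},
    {"tx": 0, "ty": -0.85, "tz": 0.27, "ax": -0.001, "ay": -0.0005, "az": 0.0005},
    {"tx": 0, "ty": -0.85, "tz": 0.27, "ax": -0.001, "ay": -0.0005, "az": 0.0005},
    {"tx": 0, "ty": -0.85, "tz": 0.27, "ax": -0.001, "ay": -0.0005, "az": 0.0005},
    {"tx": 0, "ty": -0.85, "tz": 0.27, "ax": -0.001, "ay": -0.0005, "az": 0.0005},
    {"tx": 0, "ty": -0.85, "tz": 0.27, "ax": -0.001, "ay": -0.0005, "az": 0.0005},
    {"tx": 0, "ty": -0.85, "tz": 0.27, "ax": -0.001, "ay": -0.0005, "az": 0.0005},
    {"tx": 0, "ty": -0.85, "tz": 0.27, "ax": -0.001, "ay": -0.0005, "az": 0.0005},
    {"tx": 0, "ty": -0.85, "tz": 0.27, "ax": 0, "ay": -0.0005, "az": 0},
    {"tx": 0, "ty": -0.85, "tz": 0.27, "ax": 0, "ay": 0, "az": 0},
    {"tx": 0, "ty": -0.85, "tz": 0.27, "ax": 0, "ay": 0, "az": 0},
    {"tx": 0, "ty": -0.7, "tz": 0.25, "ax": 0, "ay": 0, "az": 0},
    {"tx": 0, "ty": -0.3, "tz": 0.1, "ax": 0, "ay": 0, "az": 0},
    {"tx": 0, "ty": 0, "tz": 0, "ax": 0, "ay": 0, "az": 0},
  ],
)

```text
time: 43.95
ee_pos: [0.5274, -0.3501, 0.1906]
orientation: [[-0.007, 0.112, 0.994], [-0.003, 0.994, -0.112], [-1.0, -0.004, -0.007]]
ft_force: [0.2, 0.1, -0.6]
width: 0.0879
```

```bash
python3 g.py .5415 -.3315 .14 -4.5 13; python3 -c "
from m import *
for n,u,v,z in [('amber',138,463,.128),('white',113,340,.128)]: P(n,s,((u+.5)*.41+49.5,(v+.5)*.41+59.5),z)
"
```

```text
t 43.95 ee [ 0.5274 -0.3501  0.1906] w 0.0879 F [ 0.2  0.1 -0.6] q [ 0.17  0.6   0.49  1.65 -0.32  0.98  2.23]
total t [2.52 1.01 0.61] rot [-0.0107 -0.0023  0.0013]
per row t [0.194 0.078 0.047] rot [-0.00082 -0.00017  0.0001 ]
amber [ 543.7 -329.8]
white [ 421.8 -318.7]
```

drive_tool(
  series=[
    {"tx": 0, "ty": 0.25, "tz": 0.15, "ax": -0.004, "ay": -0.001, "az": 0.0005},
    {"tx": 0.2, "ty": 0.3, "tz": 0.2, "ax": -0.004, "ay": -0.001, "az": 0.0005},
    {"tx": 0.4, "ty": 0.2, "tz": 0.1, "ax": -0.002, "ay": 0, "az": 0},
    {"tx": 0.4, "ty": 0.1, "tz": 0.05, "ax": 0, "ay": 0, "az": 0},
    {"tx": 0.4, "ty": 0, "tz": 0, "ax": 0, "ay": 0, "az": 0},
    {"tx": 0.3, "ty": 0, "tz": 0, "ax": 0, "ay": 0, "az": 0},
    {"tx": 0.1, "ty": 0, "tz": 0, "ax": 0, "ay": 0, "az": 0},
    {"tx": 0, "ty": 0, "tz": 0, "ax": 0, "ay": 0, "az": 0},
  ],
)

```text
time: 44.75
ee_pos: [0.5401, -0.3278, 0.1498]
orientation: [[-0.002, 0.073, 0.997], [0.003, 0.997, -0.073], [-1.0, 0.003, -0.003]]
ft_force: [0.3, -0.2, 0.3]
width: 0.088
```

```bash
python3 g.py .5415 -.331 .069 -4.5 13
```

```text
t 44.75 ee [ 0.5401 -0.3278  0.1498] w 0.088 F [ 0.3 -0.2  0.3] q [ 0.16  0.65  0.45  1.68 -0.35  0.9   2.25]
total t [ 4.04 -0.17  0.09] rot [ 0.0017 -0.0009 -0.001 ]
per row t [ 0.311 -0.013  0.007] rot [ 1.3e-04 -7.0e-05 -8.0e-05]
```

drive_tool(
  series=[
    {"tx": 0.3, "ty": -0.12, "tz": 0.07, "ax": 0.0015, "ay": -0.0008, "az": -0.0008},
    {"tx": 0.3, "ty": 0, "tz": 0, "ax": 0, "ay": 0, "az": 0},
    {"tx": 0.4, "ty": 0, "tz": 0, "ax": 0, "ay": 0, "az": 0},
    {"tx": 0.4, "ty": 0, "tz": 0, "ax": 0, "ay": 0, "az": 0},
    {"tx": 0.4, "ty": 0, "tz": 0, "ax": 0, "ay": 0, "az": 0},
    {"tx": 0.4, "ty": 0, "tz": 0, "ax": 0, "ay": 0, "az": 0},
    {"tx": 0.4, "ty": 0, "tz": 0, "ax": 0, "ay": 0, "az": 0},
    {"tx": 0.4, "ty": 0, "tz": 0, "ax": 0, "ay": 0, "az": 0},
    {"tx": 0.4, "ty": 0, "tz": 0, "ax": 0, "ay": 0, "az": 0},
    {"tx": 0.3, "ty": 0, "tz": 0, "ax": 0, "ay": 0, "az": 0},
    {"tx": 0.1, "ty": 0, "tz": 0, "ax": 0, "ay": 0, "az": 0},
    {"tx": 0, "ty": 0, "tz": 0, "ax": 0, "ay": 0, "az": 0},
  ],
)

```text
time: 45.95
ee_pos: [0.541, -0.3313, 0.0667]
orientation: [[-0.0, 0.08, 0.997], [0.0, 0.997, -0.08], [-1.0, 0.0, -0.0]]
ft_force: [0.1, -0.1, -0.4]
width: 0.0882
```

```bash
python3 g.py .5415 -.331 .069 -4.5 13
```

```text
t 45.95 ee [ 0.541  -0.3313  0.0667] w 0.0882 F [ 0.1 -0.1 -0.4] q [ 0.2   0.76  0.4   1.7  -0.4   0.76  2.29]
total t [-0.11  0.01  0.02] rot [-0.0004 -0.0001 -0.    ]
per row t [-0.009  0.001  0.002] rot [-3.e-05 -1.e-05 -0.e+00]
```

Close, then lift.

drive_tool(
  series=[
    {"tx": 0, "ty": 0, "tz": 0, "ax": 0, "ay": 0, "az": 0},
    {"tx": 0, "ty": 0, "tz": 0, "ax": 0, "ay": 0, "az": 0},
    {"tx": 0, "ty": 0, "tz": 0, "ax": 0, "ay": 0, "az": 0},
    {"tx": 0, "ty": 0, "tz": 0, "ax": 0, "ay": 0, "az": 0},
    {"tx": 0, "ty": 0, "tz": 0, "ax": 0, "ay": 0, "az": 0},
    {"tx": 0, "ty": 0, "tz": 0, "ax": 0, "ay": 0, "az": 0},
    {"tx": 0, "ty": 0, "tz": 0, "ax": 0, "ay": 0, "az": 0},
  ],
  hand=1,
)

```text
time: 46.65
ee_pos: [0.5418, -0.3312, 0.068]
orientation: [[0.002, 0.079, 0.997], [-0.0, 0.997, -0.079], [-1.0, -0.0, 0.002]]
ft_force: [0.2, 0.2, -0.7]
width: 0.0509
```

drive_tool(
  series=[
    {"tx": -0.1, "ty": 0, "tz": 0, "ax": 0, "ay": 0, "az": 0},
    {"tx": -0.3, "ty": 0, "tz": 0, "ax": 0, "ay": 0, "az": 0},
    {"tx": -0.5, "ty": 0, "tz": 0, "ax": 0, "ay": 0, "az": 0},
    {"tx": -0.5, "ty": 0, "tz": 0, "ax": 0, "ay": 0, "az": 0},
    {"tx": -0.5, "ty": 0, "tz": 0, "ax": 0, "ay": 0, "az": 0},
    {"tx": -0.5, "ty": 0, "tz": 0, "ax": 0, "ay": 0, "az": 0},
    {"tx": -0.5, "ty": 0, "tz": 0, "ax": 0, "ay": 0, "az": 0},
    {"tx": -0.5, "ty": 0, "tz": 0, "ax": 0, "ay": 0, "az": 0},
    {"tx": -0.5, "ty": 0, "tz": 0, "ax": 0, "ay": 0, "az": 0},
    {"tx": -0.5, "ty": 0, "tz": 0, "ax": 0, "ay": 0, "az": 0},
    {"tx": -0.5, "ty": 0, "tz": 0, "ax": 0, "ay": 0, "az": 0},
    {"tx": -0.4, "ty": 0, "tz": 0, "ax": 0, "ay": 0, "az": 0},
    {"tx": -0.2, "ty": 0, "tz": 0, "ax": 0, "ay": 0, "az": 0},
    {"tx": 0, "ty": 0, "tz": 0, "ax": 0, "ay": 0, "az": 0},
  ],
)

```text
time: 48.05
ee_pos: [0.5408, -0.331, 0.1879]
orientation: [[0.001, 0.08, 0.997], [0.0, 0.997, -0.08], [-1.0, 0.0, 0.001]]
ft_force: [0.3, -0.2, -3.8]
width: 0.0512
```

```bash
python3 g.py .5385 .0095 .18 -7.8 18
```

```text
t 48.05 ee [ 0.5408 -0.331   0.1879] w 0.0512 F [ 0.3 -0.2 -3.8] q [ 0.15  0.6   0.48  1.65 -0.32  0.97  2.23]
total t [ 0.4  16.96 -1.47] rot [ 0.0179  0.0002 -0.0001]
per row t [ 0.022  0.942 -0.082] rot [ 1.e-03  1.e-05 -1.e-05]
```

drive_tool(
  series=[
    {"tx": 0, "ty": 0.3, "tz": 0, "ax": 0.001, "ay": 0, "az": 0},
    {"tx": 0, "ty": 0.6, "tz": -0.03, "ax": 0.001, "ay": 0, "az": 0},
    {"tx": 0, "ty": 0.93, "tz": -0.06, "ax": 0.001, "ay": 0, "az": 0},
    {"tx": 0, "ty": 0.93, "tz": -0.06, "ax": 0.001, "ay": 0, "az": 0},
    {"tx": 0, "ty": 0.93, "tz": -0.06, "ax": 0.001, "ay": 0, "az": 0},
    {"tx": 0, "ty": 0.93, "tz": -0.06, "ax": 0.001, "ay": 0, "az": 0},
    {"tx": 0, "ty": 0.93, "tz": -0.06, "ax": 0.001, "ay": 0, "az": 0},
    {"tx": 0, "ty": 0.93, "tz": -0.06, "ax": 0.001, "ay": 0, "az": 0},
    {"tx": 0, "ty": 0.93, "tz": -0.06, "ax": 0.001, "ay": 0, "az": 0},
    {"tx": 0, "ty": 0.93, "tz": -0.06, "ax": 0.001, "ay": 0, "az": 0},
    {"tx": 0, "ty": 0.93, "tz": -0.06, "ax": 0.001, "ay": 0, "az": 0},
    {"tx": 0, "ty": 0.93, "tz": -0.06, "ax": 0.001, "ay": 0, "az": 0},
    {"tx": 0, "ty": 0.93, "tz": -0.06, "ax": 0.001, "ay": 0, "az": 0},
    {"tx": 0, "ty": 0.93, "tz": -0.06, "ax": 0.001, "ay": 0, "az": 0},
    {"tx": 0, "ty": 0.93, "tz": -0.06, "ax": 0.001, "ay": 0, "az": 0},
    {"tx": 0, "ty": 0.93, "tz": -0.06, "ax": 0.001, "ay": 0, "az": 0},
    {"tx": 0, "ty": 0.93, "tz": -0.06, "ax": 0.001, "ay": 0, "az": 0},
    {"tx": 0, "ty": 0.6, "tz": -0.03, "ax": 0.001, "ay": 0, "az": 0},
    {"tx": 0, "ty": 0.2, "tz": 0, "ax": 0, "ay": 0, "az": 0},
    {"tx": 0, "ty": 0, "tz": 0, "ax": 0, "ay": 0, "az": 0},
  ],
)

```text
time: 50.05
ee_pos: [0.5462, 0.0169, 0.1805]
orientation: [[-0.017, 0.127, 0.992], [0.01, 0.992, -0.127], [-1.0, 0.008, -0.018]]
ft_force: [0.4, 0.1, -4.0]
width: 0.0512
```

```bash
python3 g.py .5385 .0095 .12 -7.8 8
```

```text
t 50.05 ee [0.5462 0.0169 0.1805] w 0.0512 F [ 0.4  0.1 -4. ] q [-0.46  0.48  0.46  1.87 -0.29  0.87  1.59]
total t [ 3.03 -0.44 -0.28] rot [ 0.0027 -0.0058 -0.0025]
per row t [ 0.378 -0.055 -0.035] rot [ 0.00034 -0.00072 -0.00031]
```

drive_tool(
  series=[
    {"tx": 0.1, "ty": -0.1, "tz": -0.1, "ax": 0.001, "ay": -0.0025, "az": -0.001},
    {"tx": 0.3, "ty": -0.1, "tz": -0.1, "ax": 0.001, "ay": -0.0025, "az": -0.001},
    {"tx": 0.4, "ty": -0.08, "tz": -0.03, "ax": 0, "ay": 0, "az": 0},
    {"tx": 0.4, "ty": 0, "tz": 0, "ax": 0, "ay": 0, "az": 0},
    {"tx": 0.4, "ty": 0, "tz": 0, "ax": 0, "ay": 0, "az": 0},
    {"tx": 0.4, "ty": 0, "tz": 0, "ax": 0, "ay": 0, "az": 0},
    {"tx": 0.3, "ty": 0, "tz": 0, "ax": 0, "ay": 0, "az": 0},
    {"tx": 0.1, "ty": 0, "tz": 0, "ax": 0, "ay": 0, "az": 0},
    {"tx": 0, "ty": 0, "tz": 0, "ax": 0, "ay": 0, "az": 0},
  ],
)

```text
time: 50.95
ee_pos: [0.5393, 0.0071, 0.1272]
orientation: [[-0.003, 0.14, 0.99], [-0.001, 0.99, -0.14], [-1.0, -0.002, -0.003]]
ft_force: [0.3, -0.2, -2.6]
width: 0.0513
```

```bash
python3 g.py .5385 .0095 .07 -7.8 8
```

```text
t 50.95 ee [0.5393 0.0071 0.1272] w 0.0513 F [ 0.3 -0.2 -2.6] q [-0.43  0.54  0.44  1.94 -0.33  0.74  1.63]
total t [ 2.86  0.12 -0.05] rot [-0.0013 -0.0008  0.0005]
per row t [ 0.358  0.014 -0.006] rot [-1.6e-04 -1.0e-04  6.0e-05]
```

drive_tool(
  series=[
    {"tx": 0.3, "ty": 0.09, "tz": -0.04, "ax": -0.001, "ay": -0.0007, "az": 0.0004},
    {"tx": 0.4, "ty": 0, "tz": 0, "ax": 0, "ay": 0, "az": 0},
    {"tx": 0.4, "ty": 0, "tz": 0, "ax": 0, "ay": 0, "az": 0},
    {"tx": 0.4, "ty": 0, "tz": 0, "ax": 0, "ay": 0, "az": 0},
    {"tx": 0.4, "ty": 0, "tz": 0, "ax": 0, "ay": 0, "az": 0},
    {"tx": 0.3, "ty": 0, "tz": 0, "ax": 0, "ay": 0, "az": 0},
    {"tx": 0.2, "ty": 0, "tz": 0, "ax": 0, "ay": 0, "az": 0},
    {"tx": 0.1, "ty": 0, "tz": 0, "ax": 0, "ay": 0, "az": 0},
    {"tx": 0, "ty": 0, "tz": 0, "ax": 0, "ay": 0, "az": 0},
  ],
)

```text
time: 51.85
ee_pos: [0.5393, 0.0095, 0.0728]
orientation: [[0.0, 0.136, 0.991], [0.0, 0.991, -0.136], [-1.0, 0.0, 0.0]]
ft_force: [-0.6, -0.2, -4.6]
width: 0.0513
```

```bash
python3 g.py .5385 .0095 .07 -7.8 8
```

```text
t 51.85 ee [0.5393 0.0095 0.0728] w 0.0513 F [-0.6 -0.2 -4.6] q [-0.39  0.63  0.38  1.96 -0.38  0.63  1.67]
total t [ 0.14 -0.01 -0.04] rot [-0.0001  0.0001 -0.    ]
per row t [ 0.018 -0.001 -0.005] rot [-1.e-05  2.e-05 -0.e+00]
```

drive_tool(
  series=[
    {"tx": 0.08, "ty": 0, "tz": 0, "ax": 0, "ay": 0, "az": 0},
    {"tx": 0.08, "ty": 0, "tz": 0, "ax": 0, "ay": 0, "az": 0},
  ],
)

```text
time: 52.05
ee_pos: [0.5398, 0.0095, 0.07]
orientation: [[0.002, 0.136, 0.991], [0.0, 0.991, -0.136], [-1.0, 0.0, 0.002]]
ft_force: [0.1, 0.7, -0.3]
width: 0.0506
```

drive_tool(
  series=[
    {"tx": 0.05, "ty": 0, "tz": 0, "ax": 0, "ay": 0, "az": 0},
  ],
)

```text
time: 52.15
ee_pos: [0.5405, 0.0094, 0.0699]
orientation: [[0.003, 0.136, 0.991], [0.001, 0.991, -0.136], [-1.0, 0.001, 0.003]]
ft_force: [-3.6, 1.3, 14.0]
width: 0.0511
```

Contact again. Release and lift.

drive_tool(
  series=[
    {"tx": 0, "ty": 0, "tz": 0, "ax": 0, "ay": 0, "az": 0},
    {"tx": 0, "ty": 0, "tz": 0, "ax": 0, "ay": 0, "az": 0},
    {"tx": 0, "ty": 0, "tz": 0, "ax": 0, "ay": 0, "az": 0},
    {"tx": 0, "ty": 0, "tz": 0, "ax": 0, "ay": 0, "az": 0},
    {"tx": 0, "ty": 0, "tz": 0, "ax": 0, "ay": 0, "az": 0},
    {"tx": 0, "ty": 0, "tz": 0, "ax": 0, "ay": 0, "az": 0},
  ],
  hand=0,
)

```text
time: 52.75
ee_pos: [0.5428, 0.0095, 0.0716]
orientation: [[0.008, 0.136, 0.991], [0.001, 0.991, -0.136], [-1.0, 0.002, 0.008]]
ft_force: [-0.1, 1.1, -0.7]
width: 0.0881
```

drive_tool(
  series=[
    {"tx": -0.2, "ty": 0, "tz": 0, "ax": 0, "ay": 0.001, "az": 0},
    {"tx": -0.4, "ty": 0, "tz": 0, "ax": 0, "ay": 0, "az": 0},
    {"tx": -0.6, "ty": 0, "tz": 0, "ax": 0, "ay": 0, "az": 0},
    {"tx": -0.6, "ty": 0, "tz": 0, "ax": 0, "ay": 0, "az": 0},
    {"tx": -0.6, "ty": 0, "tz": 0, "ax": 0, "ay": 0, "az": 0},
    {"tx": -0.6, "ty": 0, "tz": 0, "ax": 0, "ay": 0, "az": 0},
    {"tx": -0.6, "ty": 0, "tz": 0, "ax": 0, "ay": 0, "az": 0},
    {"tx": -0.6, "ty": 0, "tz": 0, "ax": 0, "ay": 0, "az": 0},
    {"tx": -0.6, "ty": 0, "tz": 0, "ax": 0, "ay": 0, "az": 0},
    {"tx": -0.4, "ty": 0, "tz": 0, "ax": 0, "ay": 0, "az": 0},
    {"tx": -0.1, "ty": 0, "tz": 0, "ax": 0, "ay": 0, "az": 0},
  ],
)

```text
time: 53.85
ee_pos: [0.5429, 0.0092, 0.1888]
orientation: [[0.007, 0.137, 0.991], [0.002, 0.991, -0.137], [-1.0, 0.003, 0.007]]
ft_force: [0.0, 0.0, 0.6]
width: 0.0879
```

```bash
python3 g.py .4245 -.3217 .18 -4.4 18
```

```text
t 53.85 ee [0.5429 0.0092 0.1888] w 0.0879 F [0.  0.  0.6] q [-0.47  0.45  0.48  1.9  -0.27  0.85  1.58]
total t [  0.36 -17.2   -3.61] rot [-0.0192  0.0022 -0.0009]
per row t [ 0.02  -0.955 -0.201] rot [-1.06e-03  1.20e-04 -5.00e-05]
```

drive_tool(
  series=[
    {"tx": 0, "ty": -0.3, "tz": -0.06, "ax": -0.001, "ay": 0, "az": 0},
    {"tx": 0, "ty": -0.6, "tz": -0.12, "ax": -0.001, "ay": 0, "az": 0},
    {"tx": 0, "ty": -0.94, "tz": -0.18, "ax": -0.001, "ay": 0, "az": 0},
    {"tx": 0, "ty": -0.94, "tz": -0.18, "ax": -0.001, "ay": 0, "az": 0},
    {"tx": 0, "ty": -0.94, "tz": -0.18, "ax": -0.001, "ay": 0, "az": 0},
    {"tx": 0, "ty": -0.94, "tz": -0.18, "ax": -0.001, "ay": 0, "az": 0},
    {"tx": 0, "ty": -0.94, "tz": -0.18, "ax": -0.001, "ay": 0, "az": 0},
    {"tx": 0, "ty": -0.94, "tz": -0.18, "ax": -0.001, "ay": 0, "az": 0},
    {"tx": 0, "ty": -0.94, "tz": -0.18, "ax": -0.001, "ay": 0, "az": 0},
    {"tx": 0, "ty": -0.94, "tz": -0.18, "ax": -0.001, "ay": 0, "az": 0},
    {"tx": 0, "ty": -0.94, "tz": -0.18, "ax": -0.001, "ay": 0, "az": 0},
    {"tx": 0, "ty": -0.94, "tz": -0.18, "ax": -0.001, "ay": 0, "az": 0},
    {"tx": 0, "ty": -0.94, "tz": -0.18, "ax": -0.001, "ay": 0, "az": 0},
    {"tx": 0, "ty": -0.94, "tz": -0.18, "ax": -0.001, "ay": 0, "az": 0},
    {"tx": 0, "ty": -0.94, "tz": -0.18, "ax": -0.001, "ay": 0, "az": 0},
    {"tx": 0, "ty": -0.94, "tz": -0.18, "ax": -0.001, "ay": 0, "az": 0},
    {"tx": 0, "ty": -0.94, "tz": -0.18, "ax": -0.001, "ay": 0, "az": 0},
    {"tx": 0, "ty": -0.6, "tz": -0.1, "ax": -0.001, "ay": 0, "az": 0},
    {"tx": 0, "ty": -0.2, "tz": 0, "ax": 0, "ay": 0, "az": 0},
    {"tx": 0, "ty": 0, "tz": 0, "ax": 0, "ay": 0, "az": 0},
  ],
)

```text
time: 55.85
ee_pos: [0.4244, -0.3246, 0.1783]
orientation: [[-0.017, 0.09, 0.996], [0.002, 0.996, -0.09], [-1.0, 0.0, -0.017]]
ft_force: [0.3, 0.4, -0.6]
width: 0.0883
```

```bash
python3 g.py .4245 -.3217 .14 -4.4 18;python3 -c "
from h import *
i=snap('scene')['image'][:,:,::-1]; cv2.imwrite('pics/s5.png',cv2.resize(i[60:306,50:378],(800,600),interpolation=cv2.INTER_CUBIC))"
```

```text
t 55.85 ee [ 0.4244 -0.3246  0.1783] w 0.0883 F [ 0.3  0.4 -0.6] q [ 0.16  0.47  0.53  1.91 -0.29  0.86  2.32]
total t [1.92 0.14 0.02] rot [-0.0043 -0.0054 -0.0002]
per row t [0.106 0.008 0.001] rot [-2.4e-04 -3.0e-04 -1.0e-05]
```

View pics/s5.png

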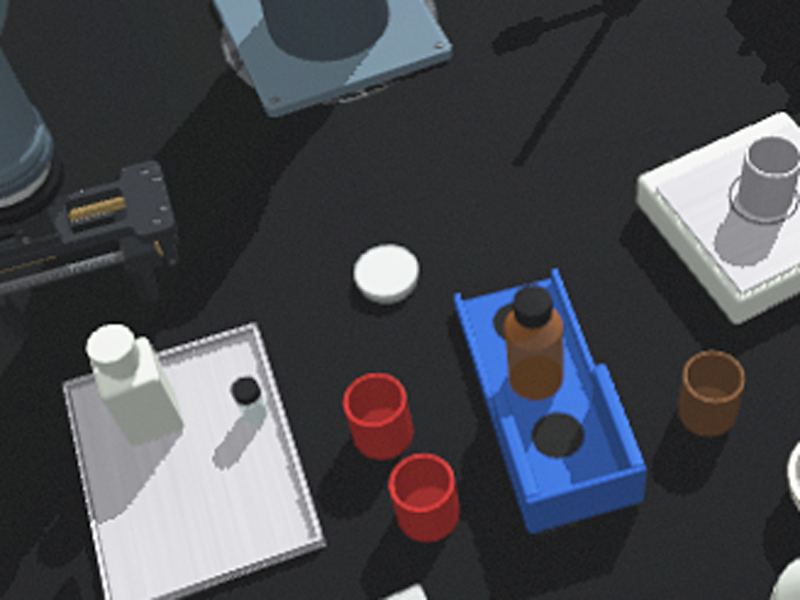

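The amber bottle is back in the middle place, upright: cap at (534,302), or full-frame (268.6,183.5) against (267.8,184.7) at the start, so within about 2 mm. The white cap is at (113,340), and the beaker is in its ring.

drive_tool(
  series=[
    {"tx": 0.2, "ty": 0.1, "tz": 0, "ax": -0.002, "ay": -0.0025, "az": 0},
    {"tx": 0.3, "ty": 0, "tz": 0, "ax": -0.002, "ay": -0.0025, "az": 0},
    {"tx": 0.3, "ty": 0, "tz": 0, "ax": 0, "ay": 0, "az": 0},
    {"tx": 0.3, "ty": 0, "tz": 0, "ax": 0, "ay": 0, "az": 0},
    {"tx": 0.2, "ty": 0, "tz": 0, "ax": 0, "ay": 0, "az": 0},
    {"tx": 0, "ty": 0, "tz": 0, "ax": 0, "ay": 0, "az": 0},
  ],
)

```text
time: 56.5
ee_pos: [0.4258, -0.318, 0.1491]
orientation: [[-0.001, 0.07, 0.998], [0.003, 0.998, -0.07], [-1.0, 0.003, -0.001]]
ft_force: [0.7, 0.1, 0.0]
width: 0.088
```

```bash
python3 g.py .4245 -.3217 .0675 -4.4 18
```

```text
t 56.5 ee [ 0.4258 -0.318   0.1491] w 0.088 F [0.7 0.1 0. ] q [ 0.18  0.5   0.49  1.95 -0.33  0.78  2.36]
total t [ 4.08 -0.2  -0.05] rot [ 0.002  -0.0003 -0.001 ]
per row t [ 0.227 -0.011 -0.003] rot [ 1.1e-04 -2.0e-05 -6.0e-05]
```

drive_tool(
  series=[
    {"tx": 0.3, "ty": -0.16, "tz": -0.04, "ax": 0.0016, "ay": 0, "az": -0.0008},
    {"tx": 0.3, "ty": 0, "tz": 0, "ax": 0, "ay": 0, "az": 0},
    {"tx": 0.4, "ty": 0, "tz": 0, "ax": 0, "ay": 0, "az": 0},
    {"tx": 0.4, "ty": 0, "tz": 0, "ax": 0, "ay": 0, "az": 0},
    {"tx": 0.4, "ty": 0, "tz": 0, "ax": 0, "ay": 0, "az": 0},
    {"tx": 0.4, "ty": 0, "tz": 0, "ax": 0, "ay": 0, "az": 0},
    {"tx": 0.4, "ty": 0, "tz": 0, "ax": 0, "ay": 0, "az": 0},
    {"tx": 0.4, "ty": 0, "tz": 0, "ax": 0, "ay": 0, "az": 0},
    {"tx": 0.4, "ty": 0, "tz": 0, "ax": 0, "ay": 0, "az": 0},
    {"tx": 0.3, "ty": 0, "tz": 0, "ax": 0, "ay": 0, "az": 0},
    {"tx": 0.1, "ty": 0, "tz": 0, "ax": 0, "ay": 0, "az": 0},
    {"tx": 0, "ty": 0, "tz": 0, "ax": 0, "ay": 0, "az": 0},
  ],
)

```text
time: 57.7
ee_pos: [0.4245, -0.3215, 0.0656]
orientation: [[-0.002, 0.076, 0.997], [0.001, 0.997, -0.076], [-1.0, 0.001, -0.002]]
ft_force: [0.5, 0.5, -0.4]
width: 0.0879
```

```bash
python3 g.py .4245 -.3217 .0675 -4.4 18
```

```text
t 57.7 ee [ 0.4245 -0.3215  0.0656] w 0.0879 F [ 0.5  0.5 -0.4] q [ 0.25  0.64  0.41  1.97 -0.42  0.61  2.43]
total t [-0.09 -0.01  0.  ] rot [ 0.0002 -0.0006 -0.0002]
per row t [-0.005 -0.001  0.   ] rot [ 1.e-05 -3.e-05 -1.e-05]
```

drive_tool(
  series=[
    {"tx": -0.06, "ty": 0, "tz": 0, "ax": 0, "ay": 0, "az": 0},
    {"tx": 0, "ty": 0, "tz": 0, "ax": 0, "ay": 0, "az": 0},
    {"tx": 0, "ty": 0, "tz": 0, "ax": 0, "ay": 0, "az": 0},
    {"tx": 0, "ty": 0, "tz": 0, "ax": 0, "ay": 0, "az": 0},
    {"tx": 0, "ty": 0, "tz": 0, "ax": 0, "ay": 0, "az": 0},
    {"tx": 0, "ty": 0, "tz": 0, "ax": 0, "ay": 0, "az": 0},
    {"tx": 0, "ty": 0, "tz": 0, "ax": 0, "ay": 0, "az": 0},
  ],
  hand=1,
)

```text
time: 58.4
ee_pos: [0.4253, -0.3218, 0.0681]
orientation: [[0.0, 0.076, 0.997], [-0.0, 0.997, -0.076], [-1.0, -0.0, 0.0]]
ft_force: [0.2, -0.2, -1.1]
width: 0.0498
```

drive_tool(
  series=[
    {"tx": -0.1, "ty": 0, "tz": 0, "ax": 0, "ay": 0, "az": 0},
    {"tx": -0.3, "ty": 0, "tz": 0, "ax": 0, "ay": 0, "az": 0},
    {"tx": -0.5, "ty": 0, "tz": 0, "ax": 0, "ay": 0, "az": 0},
    {"tx": -0.5, "ty": 0, "tz": 0, "ax": 0, "ay": 0, "az": 0},
    {"tx": -0.5, "ty": 0, "tz": 0, "ax": 0, "ay": 0, "az": 0},
    {"tx": -0.5, "ty": 0, "tz": 0, "ax": 0, "ay": 0, "az": 0},
    {"tx": -0.5, "ty": 0, "tz": 0, "ax": 0, "ay": 0, "az": 0},
    {"tx": -0.5, "ty": 0, "tz": 0, "ax": 0, "ay": 0, "az": 0},
    {"tx": -0.5, "ty": 0, "tz": 0, "ax": 0, "ay": 0, "az": 0},
    {"tx": -0.5, "ty": 0, "tz": 0, "ax": 0, "ay": 0, "az": 0},
    {"tx": -0.5, "ty": 0, "tz": 0, "ax": 0, "ay": 0, "az": 0},
    {"tx": -0.4, "ty": 0, "tz": 0, "ax": 0, "ay": 0, "az": 0},
    {"tx": -0.2, "ty": 0, "tz": 0, "ax": 0, "ay": 0, "az": 0},
    {"tx": 0, "ty": 0, "tz": 0, "ax": 0, "ay": 0, "az": 0},
  ],
)

```text
time: 59.8
ee_pos: [0.4246, -0.3214, 0.1884]
orientation: [[0.0, 0.076, 0.997], [0.001, 0.997, -0.076], [-1.0, 0.001, -0.0]]
ft_force: [1.0, 0.0, -3.7]
width: 0.0496
```

```bash
python3 g.py .4725 .0207 .18 -7.8 18
```

```text
t 59.8 ee [ 0.4246 -0.3214  0.1884] w 0.0496 F [ 1.   0.  -3.7] q [ 0.15  0.44  0.53  1.92 -0.29  0.86  2.33]
total t [ 0.43 17.24  1.08] rot [ 0.019  -0.     -0.0002]
per row t [0.024 0.958 0.06 ] rot [ 1.05e-03 -0.00e+00 -1.00e-05]
```

drive_tool(
  series=[
    {"tx": 0, "ty": 0.3, "tz": 0.02, "ax": 0.001, "ay": 0, "az": 0},
    {"tx": 0, "ty": 0.6, "tz": 0.03, "ax": 0.001, "ay": 0, "az": 0},
    {"tx": 0, "ty": 0.93, "tz": 0.05, "ax": 0.001, "ay": 0, "az": 0},
    {"tx": 0, "ty": 0.93, "tz": 0.05, "ax": 0.001, "ay": 0, "az": 0},
    {"tx": 0, "ty": 0.93, "tz": 0.05, "ax": 0.001, "ay": 0, "az": 0},
    {"tx": 0, "ty": 0.93, "tz": 0.05, "ax": 0.001, "ay": 0, "az": 0},
    {"tx": 0, "ty": 0.93, "tz": 0.05, "ax": 0.001, "ay": 0, "az": 0},
    {"tx": 0, "ty": 0.93, "tz": 0.05, "ax": 0.001, "ay": 0, "az": 0},
    {"tx": 0, "ty": 0.93, "tz": 0.05, "ax": 0.001, "ay": 0, "az": 0},
    {"tx": 0, "ty": 0.93, "tz": 0.05, "ax": 0.001, "ay": 0, "az": 0},
    {"tx": 0, "ty": 0.93, "tz": 0.05, "ax": 0.001, "ay": 0, "az": 0},
    {"tx": 0, "ty": 0.93, "tz": 0.05, "ax": 0.001, "ay": 0, "az": 0},
    {"tx": 0, "ty": 0.93, "tz": 0.05, "ax": 0.001, "ay": 0, "az": 0},
    {"tx": 0, "ty": 0.93, "tz": 0.05, "ax": 0.001, "ay": 0, "az": 0},
    {"tx": 0, "ty": 0.93, "tz": 0.05, "ax": 0.001, "ay": 0, "az": 0},
    {"tx": 0, "ty": 0.93, "tz": 0.05, "ax": 0.001, "ay": 0, "az": 0},
    {"tx": 0, "ty": 0.9, "tz": 0.05, "ax": 0.001, "ay": 0, "az": 0},
    {"tx": 0, "ty": 0.6, "tz": 0.03, "ax": 0.001, "ay": 0, "az": 0},
    {"tx": 0, "ty": 0.2, "tz": 0, "ax": 0, "ay": 0, "az": 0},
    {"tx": 0, "ty": 0, "tz": 0, "ax": 0, "ay": 0, "az": 0},
  ],
)

```text
time: 61.8
ee_pos: [0.4654, 0.0203, 0.1812]
orientation: [[-0.019, 0.125, 0.992], [0.008, 0.992, -0.124], [-1.0, 0.005, -0.019]]
ft_force: [-0.5, -0.8, -3.4]
width: 0.0499
```

```bash
python3 g.py .4725 .0207 .12 -7.8 8
```

```text
t 61.8 ee [0.4654 0.0203 0.1812] w 0.0499 F [-0.5 -0.8 -3.4] q [-0.52  0.34  0.47  2.07 -0.22  0.8   1.53]
total t [3.05 0.05 0.41] rot [ 0.0036 -0.0062 -0.0017]
per row t [0.382 0.006 0.051] rot [ 0.00045 -0.00077 -0.00021]
```

drive_tool(
  series=[
    {"tx": 0.1, "ty": 0.08, "tz": 0.12, "ax": 0.0015, "ay": -0.0025, "az": -0.0008},
    {"tx": 0.3, "ty": 0.08, "tz": 0.12, "ax": 0.0015, "ay": -0.0025, "az": -0.0008},
    {"tx": 0.4, "ty": 0, "tz": 0.08, "ax": 0, "ay": 0, "az": 0},
    {"tx": 0.4, "ty": 0, "tz": 0, "ax": 0, "ay": 0, "az": 0},
    {"tx": 0.4, "ty": 0, "tz": 0, "ax": 0, "ay": 0, "az": 0},
    {"tx": 0.4, "ty": 0, "tz": 0, "ax": 0, "ay": 0, "az": 0},
    {"tx": 0.3, "ty": 0, "tz": 0, "ax": 0, "ay": 0, "az": 0},
    {"tx": 0.1, "ty": 0, "tz": 0, "ax": 0, "ay": 0, "az": 0},
    {"tx": 0, "ty": 0, "tz": 0, "ax": 0, "ay": 0, "az": 0},
  ],
)

```text
time: 62.7
ee_pos: [0.4709, 0.0199, 0.1276]
orientation: [[-0.005, 0.139, 0.99], [-0.002, 0.99, -0.139], [-1.0, -0.002, -0.005]]
ft_force: [0.6, 0.2, -3.4]
width: 0.0501
```

```bash
python3 g.py .4725 .0207 .07 -7.8 8
```

```text
t 62.7 ee [0.4709 0.0199 0.1276] w 0.0501 F [ 0.6  0.2 -3.4] q [-0.48  0.44  0.43  2.1  -0.29  0.66  1.57]
total t [2.88 0.06 0.09] rot [-0.001  -0.0015  0.0007]
per row t [0.36  0.007 0.011] rot [-1.3e-04 -1.9e-04  9.0e-05]
```

drive_tool(
  series=[
    {"tx": 0.3, "ty": 0.04, "tz": 0.07, "ax": -0.001, "ay": -0.0014, "az": 0.0006},
    {"tx": 0.4, "ty": 0, "tz": 0, "ax": 0, "ay": 0, "az": 0},
    {"tx": 0.4, "ty": 0, "tz": 0, "ax": 0, "ay": 0, "az": 0},
    {"tx": 0.4, "ty": 0, "tz": 0, "ax": 0, "ay": 0, "az": 0},
    {"tx": 0.4, "ty": 0, "tz": 0, "ax": 0, "ay": 0, "az": 0},
    {"tx": 0.3, "ty": 0, "tz": 0, "ax": 0, "ay": 0, "az": 0},
    {"tx": 0.2, "ty": 0, "tz": 0, "ax": 0, "ay": 0, "az": 0},
    {"tx": 0.1, "ty": 0, "tz": 0, "ax": 0, "ay": 0, "az": 0},
    {"tx": 0, "ty": 0, "tz": 0, "ax": 0, "ay": 0, "az": 0},
  ],
)

```text
time: 63.6
ee_pos: [0.4731, 0.0207, 0.0732]
orientation: [[0.001, 0.135, 0.991], [0.0, 0.991, -0.135], [-1.0, 0.0, 0.001]]
ft_force: [-0.9, -0.2, -4.4]
width: 0.0502
```

drive_tool(
  series=[
    {"tx": 0.08, "ty": 0, "tz": 0, "ax": 0, "ay": 0, "az": 0},
    {"tx": 0.06, "ty": 0, "tz": 0, "ax": 0, "ay": 0, "az": 0},
  ],
)

```text
time: 63.8
ee_pos: [0.4736, 0.0208, 0.0707]
orientation: [[0.002, 0.135, 0.991], [0.0, 0.991, -0.135], [-1.0, 0.001, 0.002]]
ft_force: [-1.0, 0.5, -2.9]
width: 0.0499
```

drive_tool(
  series=[
    {"tx": 0.05, "ty": 0, "tz": 0, "ax": 0, "ay": 0, "az": 0},
    {"tx": 0.05, "ty": 0, "tz": 0, "ax": 0, "ay": 0, "az": 0},
  ],
)

```text
time: 64.0
ee_pos: [0.4742, 0.0209, 0.0699]
orientation: [[0.003, 0.135, 0.991], [0.001, 0.991, -0.135], [-1.0, 0.002, 0.002]]
ft_force: [-6.5, -0.4, 23.0]
width: 0.0499
```

Contact. Release and lift.

drive_tool(
  series=[
    {"tx": 0, "ty": 0, "tz": 0, "ax": 0, "ay": 0, "az": 0},
    {"tx": 0, "ty": 0, "tz": 0, "ax": 0, "ay": 0, "az": 0},
    {"tx": 0, "ty": 0, "tz": 0, "ax": 0, "ay": 0, "az": 0},
    {"tx": 0, "ty": 0, "tz": 0, "ax": 0, "ay": 0, "az": 0},
    {"tx": 0, "ty": 0, "tz": 0, "ax": 0, "ay": 0, "az": 0},
    {"tx": 0, "ty": 0, "tz": 0, "ax": 0, "ay": 0, "az": 0},
  ],
  hand=0,
)

```text
time: 64.6
ee_pos: [0.476, 0.021, 0.0711]
orientation: [[0.006, 0.135, 0.991], [0.002, 0.991, -0.135], [-1.0, 0.003, 0.006]]
ft_force: [0.0, 0.2, -0.4]
width: 0.088
```

drive_tool(
  series=[
    {"tx": -0.2, "ty": 0, "tz": 0, "ax": 0, "ay": 0.001, "az": 0},
    {"tx": -0.4, "ty": 0, "tz": 0, "ax": 0, "ay": 0, "az": 0},
    {"tx": -0.6, "ty": 0, "tz": 0, "ax": 0, "ay": 0, "az": 0},
    {"tx": -0.6, "ty": 0, "tz": 0, "ax": 0, "ay": 0, "az": 0},
    {"tx": -0.6, "ty": 0, "tz": 0, "ax": 0, "ay": 0, "az": 0},
    {"tx": -0.6, "ty": 0, "tz": 0, "ax": 0, "ay": 0, "az": 0},
    {"tx": -0.6, "ty": 0, "tz": 0, "ax": 0, "ay": 0, "az": 0},
    {"tx": -0.6, "ty": 0, "tz": 0, "ax": 0, "ay": 0, "az": 0},
    {"tx": -0.6, "ty": 0, "tz": 0, "ax": 0, "ay": 0, "az": 0},
    {"tx": -0.6, "ty": 0, "tz": 0, "ax": 0, "ay": 0, "az": 0},
    {"tx": -0.5, "ty": 0, "tz": 0, "ax": 0, "ay": 0, "az": 0},
    {"tx": -0.2, "ty": 0, "tz": 0, "ax": 0, "ay": 0, "az": 0},
    {"tx": 0, "ty": 0, "tz": 0, "ax": 0, "ay": 0, "az": 0},
  ],
)

```text
time: 65.9
ee_pos: [0.4762, 0.0207, 0.2059]
orientation: [[0.006, 0.136, 0.991], [0.003, 0.991, -0.136], [-1.0, 0.004, 0.006]]
ft_force: [0.2, 0.5, -0.9]
width: 0.0883
```

```bash
python3 -c "
from h import *
i=snap('scene')['image'][:,:,::-1]; cv2.imwrite('pics/s6.png',cv2.resize(i[60:300,150:470],(800,600),interpolation=cv2.INTER_CUBIC))"
```

```text
(no output)
```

View pics/s6.png

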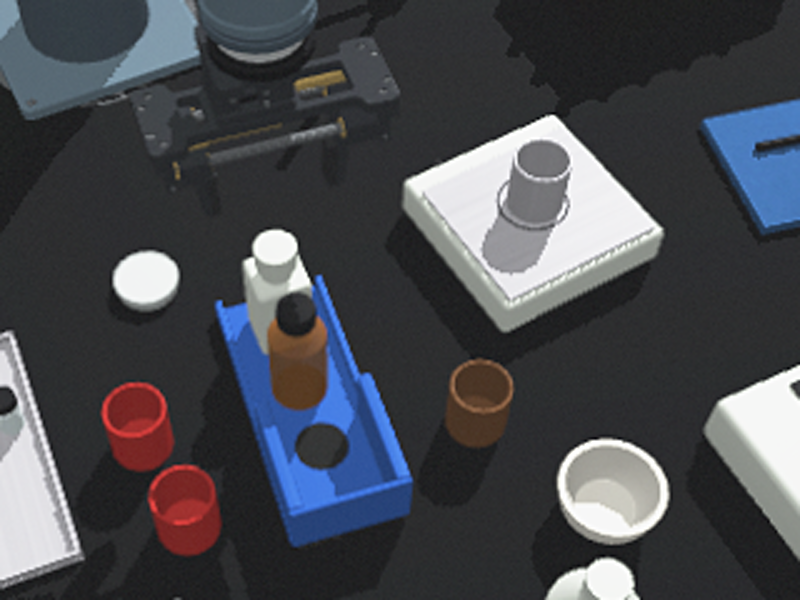

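In the final picture both bottles stand upright in the rack. The white cap is at full-frame (259.7,157.7) against (260.1,158.1) at the start, and amber at (268.5,184.9) against (267.8,184.7). The beaker stands in the ring at (540,160) in the crop, and the gripper is clear. Handing in.

```bash
python3 -c "
from plant import manip
print(manip.finish_job())"
```

```text
the job is handed in; nothing more can be done
None
```

The job is handed in at about 66 s of the 134 s allowed. I moved the white bottle, then the amber bottle, to the side tray. Then I set the beaker in the stirrer ring and put both bottles back in the rack, amber first.

**Last checks:**
- **Beaker:** it measured about 1 mm from the ring centre.
- **Bottles:** both stand upright in the rack. Their caps are within about 1 pixel (roughly 2 mm) of where they were in the starting picture.
- **Gripper:** it was open, lifted clear, with no contact force.
- **Vial, petri dish and mortar:** they showed no visible shift in the pictures. I measured only the vial's and dish's starting positions.
- **Tip box:** it was not in the last pictures, so its position was not checked at the end.

**Disagreements:**
- The two cameras differed by up to 5 mm for amber's starting position and 4 mm for white on the tray. For amber I used roughly the average, and for white the top view and the arm's own reading.
- The fingers read about 1 mm less than nominal on amber (51 mm instead of 52) and about 1.5 mm less on the beaker (52.5 mm instead of 54). Both grips held.

The hand-in returned no verdict, so the official result is unknown.

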